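# Fetch the jar from behind the reagent bottles

## Robot

A 6-joint arm with a two-finger parallel gripper is mounted at the origin on the work surface. World frame = base frame: x ahead of the robot, y to its left, z up, the work surface at z = 0. Lengths are in mm, angles in rad, forces in N, time in s.
With the tool pointing down it reaches from about 350 to 875 mm from the base axis. Payload 4.2 kg.
Tool frame: the origin (TCP) lies midway between the tips of the shut fingers; the grasp point (between the pads) lies 19 mm behind it; z points along the fingers, y is the line along which they close (so a half turn about z gives the same grasp; the last joint's range is limited). The gripper opens to 85 mm and grips with 20 to 120 N. Pads are 22 mm wide; open, the fingers measure 114 mm over their backs; the gripper's body (76 mm by 85 mm) begins 54 mm behind the grasp point. The pads swing forward as they close: fully open they stand 13 mm farther back than shut.
Start: joints at [1.411, 0.385, 0.008, 0, -1.194, -0.259], TCP at [254.132, 570.978, 231.312] pointing down, gripper open.
Joint ranges: [-3.14, 3.14], [-1.21, 2.06], [-1.07, 1.41], [-3.16, 2.05], [-2.99, -0.16], [-3.1, 3.1]. Speed limits (rad/s): [2.79, 2.79, 3.14, 3.14, 3.14, 3.14].

## Interface

Orientations are given as a unit quaternion [x, y, z, w].
In Python, from bench import arm gives the robot as it stands. The module is installed in compiled form; this text tells all that it offers.
- The arm moves only by the shell command python3 -m handwheel 'ROWS' [OPENING]. ROWS is JSON, a list of rows, each an object of numbers: "x", "y", "z": the shift along the world's x, y, z each as a share of 20 cm, from -1 to 1; "ax", "ay", "az": the turn, a rotation vector about the world's x, y, z each as a share of 90 degrees, from -1 to 1. In form: [{"x": .., "y": .., "z": .., "ax": .., "ay": .., "az": ..}, ...]. A call has exactly 8 rows; each row shifts and turns the commanded pose from where the row before left it; what a row does not reach is not made up. A row lasts 1/10 s, in which the tool goes at most 50 mm and 8.59 degrees, less where a joint would pass 70% of its speed; a pose out of reach is approached as far as the arm can. A call with a number of a shift or a turn outside -1 to 1 is refused whole. A call with a gripper value outside its range is refused whole. OPENING is the opening, from -1 (shut) to 1 (fully open), set as the call begins (- or left out, the last holds). The fingers move at their own pace and stop on an object; the grip force is fixed at half the most. Time passes only in rows, so rows that do not move let the fingers close, or fill a call up. It gives the time, the measured TCP pose, the force, the opening and the grip force at its end, in the units of the state.
- arm.read_state(): the state, without advancing time (a new reading comes with each control period).
- arm.get_image(name): name is "scene" or "side" or "wrist"; returns the picture (384x512x3 uint8, red, green, blue); there is no depth.
- arm.camera_params(name): a dict with "K" (3x3 intrinsics, pixels), "k1" (the pictures are not rectified: a ray, as slopes to the right and down, at radius r is drawn at 1 + k1 r^2 times it, then the intrinsics apply), "position" and "orientation" of the camera in the world. Camera axes: x right, y down, z forward; pixel columns grow to the right and rows downward; lengths in mm; the calibration is good to about 2 mm. A picture is of the moment at which its call begins: read the wrist's pose just before it. camera_params takes no time and is no camera call; for the wrist camera it gives the pose at the moment of the call.
- arm.job_done(): hands the job in; it is judged then, once.
The state is a dict: "clock": time; "joints": joint angles; "joint_vel": joint speeds; "joint_efforts": joint torques, N m; "position": TCP position; "ee_rot": TCP orientation; "contact_force": force on the tool from outside, world axes, zero at the start; "wrist_torque": the same for the moment, N m; "gripper_width": finger opening in mm; "grasp_force": force on a finger pad.
Only numpy, scipy, OpenCV 4.12 (cv2) and the standard library are available. Lean on these libraries where they do the work, as an engineer would, in place of code of your own. Each camera call takes 0.05 s, during which the arm holds its last target. There are 200 camera calls.

## Task

Fetch the squat jar from the back of the white bottle caddy: first clear the three tall bottles that stand in front of it (the round bottle, the square bottle and the conical flask) over to the steel tray, then set the jar in the middle of the stirrer's plate, and only then put the three bottles back in the caddy, each in the very place where it stood. Keep everything upright, leave the jar where it is until all three bottles stand on the tray, and leave the little vial in the caddy as it is.

Things in the scene. Friction and masses are not known exactly. Their poses are not given: they have to be found in the camera images.
- round_bottle: loose round amber glass bottle, 56 mm in diameter, shoulder at 98 to 114 mm, on top a blue screw cap 34 mm in diameter, 28 mm high from 122 to 150 mm height (the place to grip it). About 0.4 kg. Origin: centre of its underside, z up. It starts in one of three places of the caddy's front row (nearer the robot); the places are about 76 mm apart.
- square_bottle: loose square white plastic bottle, 50 x 50 mm, shoulder at 80 mm, on top a blue screw cap 34 mm in diameter, 28 mm high from 92 to 120 mm height (the place to grip it). About 0.3 kg. Origin: centre of its underside, z up. It starts in one of the caddy's three front places.
- flask: loose conical clear glass flask, foot 66 mm in diameter, tapering to a neck 30 mm in diameter at 85 mm, on top a blue screw cap 34 mm in diameter, 28 mm high from 105 to 133 mm height (the place to grip it). About 0.3 kg. Origin: centre of its underside, z up. It starts in one of the caddy's three front places.
- jar: the squat jar to fetch: clear glass 50 mm in diameter, blue lid 52 mm in diameter from 36 to 52 mm height (its full height), about 0.2 kg. Origin: centre of its underside, z up. It starts in the caddy's back row, left or right, some 66 mm behind the row of bottles; they leave no room for a gripper over it.
- vial: the little vial to leave alone: clear glass 26 mm in diameter, blue cap 28 mm in diameter, 56 mm high in all. Origin: centre of its underside. It stands in the caddy's back row some 100 mm beside the jar.
- caddy: fixed white plastic caddy, a shallow open box on the bench, 170 mm (its x, away from the robot) by 270 mm (its y), rim 16 mm high, walls and floor 5 mm thick. Origin: centre of its underside, on the bench. Front row of bottles at about x = -38 mm, back row at about x = +28 mm in its frame. It may be turned by up to 17 degrees.
- tray: fixed steel tray, the side area: a shallow open box on the bench, 270 mm (its x) by 140 mm (its y), rim 16 mm high, walls and floor 5 mm thick, empty at the start, to the robot's left or right. Origin: centre of its underside, on the bench. Three bottles fit in a row along its x, 80 mm apart.
- stirrer: fixed magnetic stirrer, white housing 180 mm (its x) by 150 mm (its y), 55 mm high, with a round white plate on top, 120 mm in diameter, and a black knob in front; across from the tray, on the other hand of the robot. Origin: centre of its underside, on the bench.
- plate_mid (a point): the middle of the stirrer plate's upper face, 65 mm above the bench, inside a thin grey ring 64 mm in diameter

How it is judged (in metres and radians):
On the way, in this order (a step that is already met when the one before it is completed fails the run):
1. all three bottles stand released on the steel tray together, the jar still where it was (x of round_bottle in the frame of tray between -0.12 and 0.12 m and y of round_bottle in the frame of tray between -0.055 and 0.055 m and z of each of round_bottle, square_bottle, flask in the frame of tray below 0.012 m and linear speed of each of round_bottle, square_bottle, flask below 0.03 m/s and angle between each of round_bottle, square_bottle, flask's own z axis and vertical below 0.12 rad and contact force between the fingers and round_bottle below 0.1 N and x of square_bottle in the frame of tray between -0.12 and 0.12 m and y of square_bottle in the frame of tray between -0.055 and 0.055 m and contact force between the fingers and square_bottle below 0.1 N and x of flask in the frame of tray between -0.12 and 0.12 m and y of flask in the frame of tray between -0.055 and 0.055 m and contact force between the fingers and flask below 0.1 N and distance of jar from where it was at the start of the episode below 0.025 m), for 0.2 s.
2. the jar stands released in the middle of the stirrer's plate, the three bottles still on the tray (horizontal distance between jar and plate_mid below 0.015 m and z of jar in the frame of stirrer between 0.058 and 0.072 m and linear speed of jar below 0.03 m/s and angle between jar's own z axis and vertical below 0.12 rad and contact force between the fingers and jar below 0.1 N and x of round_bottle in the frame of tray between -0.12 and 0.12 m and y of round_bottle in the frame of tray between -0.055 and 0.055 m and z of each of round_bottle, square_bottle, flask in the frame of tray below 0.012 m and x of square_bottle in the frame of tray between -0.12 and 0.12 m and y of square_bottle in the frame of tray between -0.055 and 0.055 m and x of flask in the frame of tray between -0.12 and 0.12 m and y of flask in the frame of tray between -0.055 and 0.055 m), for 0.2 s.
At the end, for the whole second after the job is handed in: The jar stands upright and at rest within 15 mm of the middle of the stirrer's plate; the round bottle, the square bottle and the flask each stand upright, released and at rest in the caddy within 15 mm of where each stood at the start; the vial is within 20 mm of its start (horizontal distance between jar and plate_mid below 0.015 m and z of jar in the frame of stirrer between 0.058 and 0.072 m and linear speed of each of jar, round_bottle, square_bottle, flask below 0.03 m/s and angle between each of jar, round_bottle, square_bottle, flask's own z axis and vertical below 0.12 rad and contact force between the fingers and jar below 0.1 N and distance of each of round_bottle, square_bottle, flask from where it was at the start of the episode below 0.015 m and contact force between the fingers and round_bottle below 0.1 N and contact force between the fingers and square_bottle below 0.1 N and contact force between the fingers and flask below 0.1 N and distance of vial from where it was at the start of the episode below 0.02 m); the robot touches nothing.
It fails at once if a bottle, the flask or the jar is tipped over (angle between any of round_bottle, square_bottle, flask, jar's own z axis and vertical above 0.6 rad).
It fails at once if the vial is moved or knocked over (distance of vial from where it was at the start of the episode above 0.02 m or angle between vial's own z axis and vertical above 0.4 rad).
It also fails if it takes over 141 s, if anything falls off the work surface, if the arm or the gripper's body presses on something with over 40 N, if the wrist force passes 120 N, or if a joint passes its speed limit or range.

## Working session

There is one attempt and no reset: what is moved stays moved. The work goes in short steps, Python scripts to look and compute and a shell command to move; the robot and the scene stay as the last step left them, time stands still between calls to the robot, and variables do not carry over. Pictures are saved under pics/ and viewed, at most 14 in all, crops included, and the job is handed in when it is done.

```bash
mkdir -p pics; cat > h.py <<'E'
import numpy as np, cv2
from scipy.spatial.transform import Rotation as R
from bench import arm
def ray(p,uv):
    K=np.array(p["K"]);d=np.array([(uv[0]-K[0,2])/K[0,0],(uv[1]-K[1,2])/K[1,1]])
    u=d.copy()
    for _ in range(30): u=d/(1+p["k1"]*(u@u))
    return R.from_quat(p["orientation"]).apply([u[0],u[1],1.])
def at(p,uv,z):
    c=np.array(p["position"]);r=ray(p,uv);return (c+r*(z-c[2])/r[2]).round(1)
def proj(p,X):
    q=R.from_quat(p["orientation"]).inv().apply(np.array(X)-np.array(p["position"]));s=q[:2]/q[2]
    s=s*(1+p["k1"]*(s@s));K=np.array(p["K"]);return np.array([K[0,0]*s[0]+K[0,2],K[1,1]*s[1]+K[1,2]])
E
python3 - <<'E'
from h import *
s=arm.read_state();print({k:np.round(s[k],3) for k in s})
for n in("scene","side","wrist"):
    p=arm.camera_params(n);print(n,p)
    cv2.imwrite(f"pics/{n}0.png",cv2.resize(arm.get_image(n)[:,:,::-1],(800,600),interpolation=cv2.INTER_CUBIC))
E
```

```text
{'clock': np.float64(0.0), 'joints': array([ 1.411e+00,  3.860e-01,  7.000e-03, -1.000e-03, -1.194e+00,
       -2.590e-01]), 'joint_vel': array([ 0.   ,  0.   ,  0.002, -0.001,  0.002,  0.   ]), 'joint_efforts': array([-0.0000e+00, -3.9229e+01,  1.8840e+01,  4.1860e+00, -5.0000e-03,
       -0.0000e+00]), 'position': array([253.896, 570.435, 230.215]), 'ee_rot': array([ 0.978, -0.208, -0.   ,  0.001]), 'contact_force': array([ 0.242,  0.821, -0.006]), 'wrist_torque': array([ 0.005, -0.002, -0.032]), 'grasp_force': np.float64(0.0), 'gripper_width': np.float64(85.149)}
scene {'K': array([[444.3360217 ,   0.        , 254.96148696],
       [  0.        , 444.3360217 , 195.16846364],
       [  0.        ,   0.        ,   1.        ]]), 'k1': 0.05614471059288389, 'position': array([1312.2036763 ,  -92.06981215,  736.12235369]), 'orientation': array([ 0.68012521,  0.60445967, -0.28258864, -0.3036476 ])}
side {'K': array([[390.45403076,   0.        , 258.0424186 ],
       [  0.        , 390.45403076, 195.1085562 ],
       [  0.        ,   0.        ,   1.        ]]), 'k1': -0.09683788414255186, 'position': array([515.36276392, 650.59849575, 606.57844175]), 'orientation': array([-0.0170313 ,  0.90281707, -0.42939012,  0.01598122])}
wrist {'K': array([[286.70310935,   0.        , 251.23014653],
       [  0.        , 286.70310935, 193.58581455],
       [  0.        ,   0.        ,   1.        ]]), 'k1': 0.005051180631841083, 'position': array([314.11678865, 544.08980876, 373.09946696]), 'orientation': array([-0.53981273,  0.8313491 ,  0.11025678, -0.07283089])}
```

View pics/scene0.png

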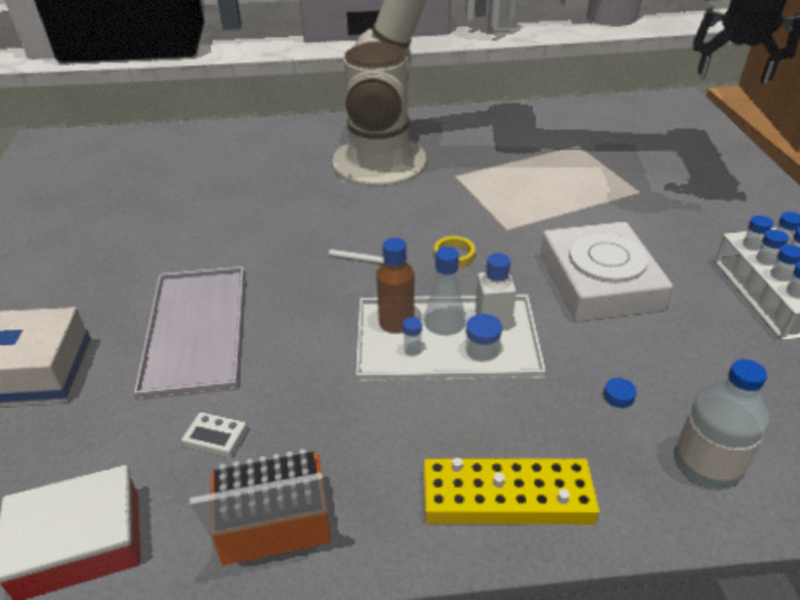

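View pics/side0.png

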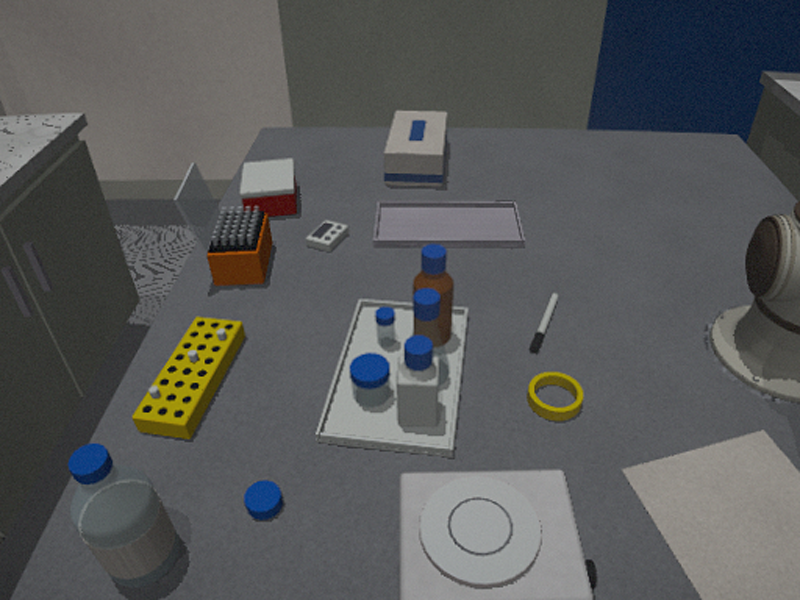

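Scene view (800×600): the caddy runs (359,298) to (544,376). Cap tops, left to right: round (394,245), flask (447,255), square (498,262). The jar lid is at (484,326) and the vial at (412,325). The tray is on −y at (137–244, 267–394), and the stirrer ring is at (609,255). In the side view the ring is at (480,526).

```bash
cat > m.py <<'E'
from h import *
from scipy.optimize import least_squares
CAP={"round":(122,150,17,394,252),"flask":(105,133,17,447,260),"square":(92,120,17,498,266),"jar":(36,52,26,484,330),"vial":(40,56,14,412,327)}
def box(p,x,y,z0,z1,r):
    a=np.linspace(0,2*np.pi,48)
    P=np.array([proj(p,[x+r*np.cos(t),y+r*np.sin(t),z]) for t in a for z in(z0,z1)])
    return np.r_[P.min(0),P.max(0)]
def blobs(img):
    h=cv2.cvtColor(img,cv2.COLOR_RGB2HSV)
    m=cv2.inRange(h,(105,130,60),(125,255,255))
    return cv2.connectedComponentsWithStats(m)
def fitcap(p,b,z0,z1,r,x0):
    f=lambda q: box(p,q[0],q[1],z0,z1,r)-b
    s=least_squares(f,x0,loss="soft_l1");return s.x.round(1),s.fun.round(1)
E
python3 - <<'E'
from m import *
for cam in("scene","side"):
    p=arm.camera_params(cam);img=arm.get_image(cam);n,l,st,c=blobs(img)
    for k,(z0,z1,r,u,v) in CAP.items():
        if cam=="scene": x0=at(p,(u*.64,v*.64),5+(z0+z1)/2)[:2]; CAP[k]+=(x0,)
        else: x0=CAP[k][5]
        uv=proj(p,[*x0,5+(z0+z1)/2]); i=l[int(uv[1]),int(uv[0])]
        b=np.array([st[i,0]-.5,st[i,1]-.5,st[i,0]+st[i,2]-.5,st[i,1]+st[i,3]-.5])
        print(cam,k,x0,i,b,*fitcap(p,b,z0+5,z1+5,r,x0))
S=lambda p,l,z:[at(p,(u*.64,v*.64),z)[:2].tolist() for u,v in l]
p=arm.camera_params("scene")
print("tray",S(p,[(158,270),(244,267),(240,388),(137,394)],16));print("caddy",S(p,[(359,298),(530,296),(544,376),(357,377)],16));print("ring",S(p,[(609,255)],65))
p=arm.camera_params("side")
print("tray",S(p,[(376,203),(521,202),(523,244),(374,243)],16));print("caddy",S(p,[(361,301),(469,307),(453,449),(319,438)],16));print("ring",S(p,[(480,526)],65))
for cam,(a,b,c,d) in {"scene":(220,140,360,250),"side":(200,150,310,290)}.items():
    cv2.imwrite(f"pics/c{cam}.png",cv2.resize(arm.get_image(cam)[b:d,a:c,::-1],None,fx=4,fy=4,interpolation=cv2.INTER_CUBIC))
E
```

```text
scene round [514.6 -20.8] 3 [244.5 151.5 259.5 168.5] [509.4 -20.5] [-0.2 -1.1  0.2  1. ]
scene flask [521.3  55.3] 4 [278.5 157.5 292.5 174.5] [519.2  54.2] [-0.7 -1.1  0.7  0.9]
scene square [528.6 129.7] 5 [311.5 161.5 325.5 178.5] [527.2 129.3] [-1.  -1.   1.   0.8]
scene jar [595.7  99.3] 7 [298.5 200.5 320.5 218.5] [588.7  99.9] [-0.8 -1.6  0.8  1.1]
scene vial [580.4  -3.5] 8 [257.5 202.5 268.5 212.5] [573.4  -4.1] [-0.7 -2.   0.7  1.5]Traceback (most recent call last):
  File "<stdin>", line 4, in <module>
ValueError: too many values to unpack (expected 5)
```

```bash
python3 - <<'E'
from m import *
X={"round":(512,-20.5),"flask":(520,54.2),"square":(528,129.3),"jar":(590,99.9),"vial":(575,-4)}
p=arm.camera_params("side");img=arm.get_image("side");n,l,st,c=blobs(img)
for k,(z0,z1,r,u,v) in CAP.items():
    uv=proj(p,[*X[k],5+(z0+z1)/2]); i=l[int(uv[1]),int(uv[0])]
    b=np.array([st[i,0]-.5,st[i,1]-.5,st[i,0]+st[i,2]-.5,st[i,1]+st[i,3]-.5])
    print(k,i,b,box(p,*X[k],z0+5,z1+5,r).round(1),*fitcap(p,b,z0+5,z1+5,r,X[k]))
S=lambda p,l,z:[at(p,(u*.64,v*.64),z)[:2].tolist() for u,v in l]
p=arm.camera_params("scene")
print("tray",S(p,[(158,270),(244,267),(240,388),(137,394)],16));print("caddy",S(p,[(359,298),(530,296),(544,376),(357,377)],16));print("ring",S(p,[(609,255)],65))
p=arm.camera_params("side")
print("tray",S(p,[(376,203),(521,202),(523,244),(374,243)],16));print("caddy",S(p,[(361,301),(469,307),(453,449),(319,438)],16));print("ring",S(p,[(480,526)],65))
for cam,(a,b,c,d) in {"scene":(220,140,360,250),"side":(200,150,310,290)}.items():
    cv2.imwrite(f"pics/c{cam}.png",cv2.resize(arm.get_image(cam)[b:d,a:c,::-1],None,fx=4,fy=4,interpolation=cv2.INTER_CUBIC))
E
```

```text
round 414 [269.5 155.5 284.5 174.5] [269.  155.3 285.5 175.6] [512.5 -22.4] [-0.8 -0.7  0.7  0.6]
flask 415 [264.5 184.5 281.5 204.5] [264.  183.3 281.5 205.2] [519.5  54.6] [-0.3 -1.1  0.3  0.9]
square 417 [258.5 214.5 276.5 236.5] [258.3 213.5 277.  237.3] [528.3 129.4] [-0.4 -1.   0.4  0.8]
jar 418 [223.5 225.5 248.5 248.5] [223.8 225.2 250.1 249.3] [592.   99.1] [-0.7 -0.6  0.7  0.5]
vial 416 [240.5 196.5 251.5 207.5] [241.3 195.4 254.2 209.2] [578.9  -5.4] [-1.  -1.5  1.   1.2]
tray [[345.7, -405.1], [356.0, -262.2], [633.9, -251.8], [626.6, -391.8]]
caddy [[462.1, -74.4], [492.6, 196.8], [664.7, 172.5], [633.9, -88.7]]
ring [[466.6, 325.1]]
tray [[622.8, -386.5], [341.5, -397.3], [353.9, -249.2], [615.1, -245.7]]
caddy [[621.9, -82.6], [455.4, -72.4], [484.5, 195.9], [647.3, 185.0]]
ring [[462.0, 327.0]]
```

View pics/cscene.png

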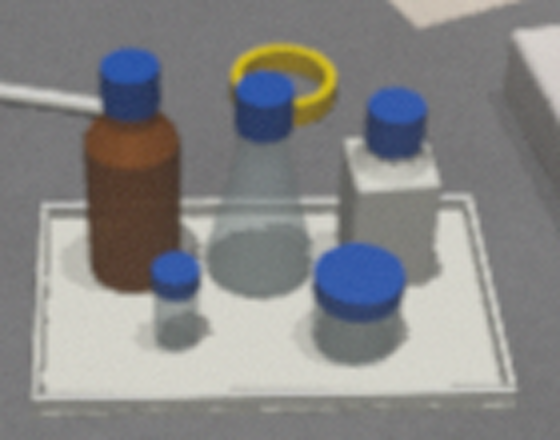

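View pics/cside.png

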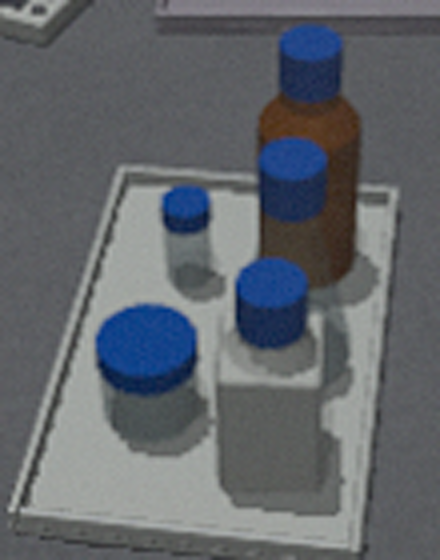

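Everything agrees with the stated sizes: the row spacing is 76 mm and the jar is 66 mm behind the row. Best positions:

| Item | x (mm) | y (mm) |
|---|---|---|
| Round bottle | 511 | −21.5 |
| Flask | 519.5 | 54.5 |
| Square bottle | 528 | 129.4 |
| Jar | 590.5 | 99.5 |
| Tray centre | 487 | −324 |
| Ring | 464 | 326 |

The caddy is turned about −6.3°. I'll move above the round bottle with the fingers closing along caddy x.

```bash
for i in 1 2; do python3 -m handwheel '[{"x":0.08,"y":-0.185,"az":-0.0502},{"x":0.08,"y":-0.185,"az":-0.0502},{"x":0.08,"y":-0.185,"az":-0.0502},{"x":0.08,"y":-0.185,"az":-0.0502},{"x":0.08,"y":-0.185,"az":-0.0502},{"x":0.08,"y":-0.185,"az":-0.0502},{"x":0.08,"y":-0.185,"az":-0.0502},{"x":0.08,"y":-0.185,"az":-0.0502}]' 0.5; done; python3 -m handwheel '[{"x":0},{"x":0},{"x":0},{"x":0},{"x":0},{"x":0},{"x":0},{"x":0}]'
python3 - <<'E'
from m import *
s=arm.read_state();print(s["position"],s["joints"],(R.from_quat(s["ee_rot"]).as_matrix()).round(3))
cv2.imwrite("pics/w1.png",arm.get_image("wrist")[:,:,::-1]); p=arm.camera_params("wrist");print(p)
n,l,st,c=blobs(cv2.imread("pics/w1.png")[:,:,::-1])
for i in range(1,n):
    if st[i,4]>60: print(st[i],c[i].round(1))
for k,x in {"round":(511,-21.5),"flask":(519.5,54.5),"square":(528,129.4),"jar":(590.5,99.5),"vial":(577,-5)}.items():
    z0,z1,r=CAP[k][:3];print(k,proj(p,[*x,5+z1]).round(1),box(p,*x,z0+5,z1+5,r).round(0))
E
```

```text
[254.09094794 570.91999384 231.15185012] [ 1.41061694e+00  3.84837252e-01  7.73134535e-03 -7.51555195e-05
 -1.19398548e+00 -2.58582433e-01] [[ 0.914 -0.407 -0.   ]
 [-0.407 -0.914 -0.   ]
 [ 0.     0.    -1.   ]]
{'K': array([[286.70310935,   0.        , 251.23014653],
       [  0.        , 286.70310935, 193.58581455],
       [  0.        ,   0.        ,   1.        ]]), 'k1': 0.005051180631841083, 'position': array([314.20408247, 544.27810607, 373.98065268]), 'orientation': array([-0.53996413,  0.83124256,  0.11077781, -0.07213063])}
[ 93   0  24   7 102] [105.5   2. ]
round [ 1677.2 -1284.6] [ 1256. -1440.  1793.  -845.]
flask [1159.9 -892.4] [ 936. -988. 1224. -628.]
square [ 864.8 -681.4] [ 727. -751.  909. -495.]
jar [ 709.4 -587.4] [ 632. -662.  756. -470.]
vial [ 920.1 -702.6] [ 836. -749.  950. -593.]invalid input at $[0]: expected keys x, y, z, ax, ay, az
invalid input at $[0]: expected keys x, y, z, ax, ay, az
invalid input at $[0]: expected keys x, y, z, ax, ay, az
```

View pics/w1.png

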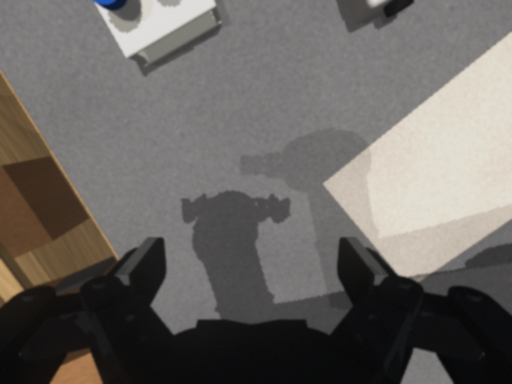

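The moves were refused because every row needs all six keys, so this picture is still the start pose. I'll retype the rows in full.

```bash
for i in 1 2; do python3 -m handwheel '[{"x":0.08,"y":-0.185,"z":0,"ax":0,"ay":0,"az":-0.0502},{"x":0.08,"y":-0.185,"z":0,"ax":0,"ay":0,"az":-0.0502},{"x":0.08,"y":-0.185,"z":0,"ax":0,"ay":0,"az":-0.0502},{"x":0.08,"y":-0.185,"z":0,"ax":0,"ay":0,"az":-0.0502},{"x":0.08,"y":-0.185,"z":0,"ax":0,"ay":0,"az":-0.0502},{"x":0.08,"y":-0.185,"z":0,"ax":0,"ay":0,"az":-0.0502},{"x":0.08,"y":-0.185,"z":0,"ax":0,"ay":0,"az":-0.0502},{"x":0.08,"y":-0.185,"z":0,"ax":0,"ay":0,"az":-0.0502}]' 0.5; done; python3 -m handwheel '[{"x":0,"y":0,"z":0,"ax":0,"ay":0,"az":0},{"x":0,"y":0,"z":0,"ax":0,"ay":0,"az":0},{"x":0,"y":0,"z":0,"ax":0,"ay":0,"az":0},{"x":0,"y":0,"z":0,"ax":0,"ay":0,"az":0},{"x":0,"y":0,"z":0,"ax":0,"ay":0,"az":0},{"x":0,"y":0,"z":0,"ax":0,"ay":0,"az":0},{"x":0,"y":0,"z":0,"ax":0,"ay":0,"az":0},{"x":0,"y":0,"z":0,"ax":0,"ay":0,"az":0}]'
python3 - <<'E'
from m import *
s=arm.read_state();print(s["position"],s["joints"],(R.from_quat(s["ee_rot"]).as_matrix()).round(3))
cv2.imwrite("pics/w2.png",arm.get_image("wrist")[:,:,::-1]); p=arm.camera_params("wrist");print(p["position"])
n,l,st,c=blobs(cv2.imread("pics/w2.png")[:,:,::-1])
for i in range(1,n):
    if st[i,4]>60: print(st[i],c[i].round(1))
for k,x in {"round":(511,-21.5),"flask":(519.5,54.5),"square":(528,129.4),"jar":(590.5,99.5),"vial":(577,-5)}.items():
    z0,z1,r=CAP[k][:3];print(k,proj(p,[*x,5+z1]).round(1),box(p,*x,z0+5,z1+5,r).round(0))
E
```

```text
clock: 1.25
position: [382.5, 273.5, 231.6]
ee_rot: [0.865, -0.502, 0.0, -0.0]
contact_force: [1.0, -0.2, 0.2]
gripper_width: 63.8
grasp_force: 0.0
clock: 2.05
position: [510.6, -22.7, 231.7]
ee_rot: [-0.666, 0.746, -0.0, 0.0]
contact_force: [1.0, 0.6, -0.7]
gripper_width: 64.0
grasp_force: 0.0
clock: 2.85
position: [510.1, -20.8, 231.4]
ee_rot: [-0.667, 0.745, -0.0, 0.0]
contact_force: [0.4, -0.4, 0.7]
gripper_width: 63.9
grasp_force: 0.0
[510.09284829 -20.78008183 231.36469641] [ 2.77662160e-01  1.89524643e-01 -2.68004069e-01  1.78371389e-05
 -1.11320299e+00 -3.86818322e-01] [[-0.109 -0.994  0.   ]
 [-0.994  0.109  0.   ]
 [-0.    -0.    -1.   ]]
[502.57467619 -86.37081382 374.10048801]
[ 229  183   39   39 1220] [248.4 201.6]
[182 188  23  22 387] [193.2 198.5]
[232 253  35  38 979] [248.5 273.1]
[182 258  35  37 958] [199.7 277.1]
[237 306  26  19 374] [249.2 315.5]
round [249.5 200.8] [228. 173. 271. 221.]
flask [249.5 274.9] [231. 245. 268. 291.]
square [249.4 333.1] [233. 302. 266. 347.]
jar [197.1 277.7] [176. 253. 219. 296.]
vial [193.7 197.1] [181. 182. 208. 209.]
```

View pics/w2.png

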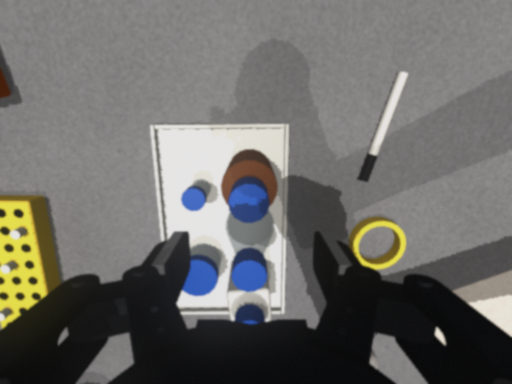

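The wrist view confirms the measurements: the round cap is at (248,201), where I predicted (249.5,201), and the gripper lines up with the caddy. I'll descend and grip.

```bash
python3 -m handwheel '[{"x":0,"y":0,"z":-0.07,"ax":0,"ay":0,"az":0},{"x":0,"y":0,"z":-0.07,"ax":0,"ay":0,"az":0},{"x":0,"y":0,"z":-0.07,"ax":0,"ay":0,"az":0},{"x":0,"y":0,"z":-0.07,"ax":0,"ay":0,"az":0},{"x":0,"y":0,"z":-0.07,"ax":0,"ay":0,"az":0},{"x":0,"y":0,"z":-0.07,"ax":0,"ay":0,"az":0},{"x":0,"y":0,"z":-0.07,"ax":0,"ay":0,"az":0},{"x":0,"y":0,"z":-0.07,"ax":0,"ay":0,"az":0}]'; python3 -m handwheel '[{"x":0,"y":0,"z":0,"ax":0,"ay":0,"az":0},{"x":0,"y":0,"z":0,"ax":0,"ay":0,"az":0},{"x":0,"y":0,"z":0,"ax":0,"ay":0,"az":0},{"x":0,"y":0,"z":0,"ax":0,"ay":0,"az":0},{"x":0,"y":0,"z":0,"ax":0,"ay":0,"az":0},{"x":0,"y":0,"z":0,"ax":0,"ay":0,"az":0},{"x":0,"y":0,"z":0,"ax":0,"ay":0,"az":0},{"x":0,"y":0,"z":0,"ax":0,"ay":0,"az":0}]' -1
```

```text
clock: 3.7
position: [510.3, -21.0, 118.8]
ee_rot: [-0.667, 0.745, -0.0, 0.0]
contact_force: [0.2, -0.6, -0.3]
gripper_width: 63.7
grasp_force: 0.0
clock: 4.5
position: [510.7, -21.0, 119.9]
ee_rot: [-0.667, 0.745, -0.0, 0.001]
contact_force: [0.2, -0.3, 2.1]
gripper_width: 32.8
grasp_force: 59.9
```

```bash
python3 -m handwheel '[{"x":0,"y":0,"z":0.03,"ax":0,"ay":0,"az":0},{"x":0,"y":0,"z":0.05,"ax":0,"ay":0,"az":0},{"x":0,"y":0,"z":0.06,"ax":0,"ay":0,"az":0},{"x":0,"y":0,"z":0.06,"ax":0,"ay":0,"az":0},{"x":0,"y":0,"z":0.06,"ax":0,"ay":0,"az":0},{"x":0,"y":0,"z":0.05,"ax":0,"ay":0,"az":0},{"x":0,"y":0,"z":0.04,"ax":0,"ay":0,"az":0},{"x":0,"y":0,"z":0,"ax":0,"ay":0,"az":0}]'; for i in 1 2; do python3 -m handwheel '[{"x":-0.033,"y":-0.095,"z":0,"ax":0,"ay":0,"az":0},{"x":-0.033,"y":-0.095,"z":0,"ax":0,"ay":0,"az":0},{"x":-0.033,"y":-0.095,"z":0,"ax":0,"ay":0,"az":0},{"x":-0.033,"y":-0.095,"z":0,"ax":0,"ay":0,"az":0},{"x":-0.033,"y":-0.095,"z":0,"ax":0,"ay":0,"az":0},{"x":-0.033,"y":-0.095,"z":0,"ax":0,"ay":0,"az":0},{"x":-0.033,"y":-0.095,"z":0,"ax":0,"ay":0,"az":0},{"x":-0.033,"y":-0.095,"z":0,"ax":0,"ay":0,"az":0}]'; done
python3 -m handwheel '[{"x":0,"y":0,"z":0,"ax":0,"ay":0,"az":0},{"x":0,"y":0,"z":0,"ax":0,"ay":0,"az":0},{"x":0,"y":0,"z":-0.06,"ax":0,"ay":0,"az":0},{"x":0,"y":0,"z":-0.06,"ax":0,"ay":0,"az":0},{"x":0,"y":0,"z":-0.06,"ax":0,"ay":0,"az":0},{"x":0,"y":0,"z":-0.05,"ax":0,"ay":0,"az":0},{"x":0,"y":0,"z":-0.04,"ax":0,"ay":0,"az":0},{"x":0,"y":0,"z":-0.03,"ax":0,"ay":0,"az":0}]'
python3 -m handwheel '[{"x":0,"y":0,"z":-0.02,"ax":0,"ay":0,"az":0},{"x":0,"y":0,"z":-0.02,"ax":0,"ay":0,"az":0},{"x":0,"y":0,"z":-0.01,"ax":0,"ay":0,"az":0},{"x":0,"y":0,"z":0,"ax":0,"ay":0,"az":0},{"x":0,"y":0,"z":0,"ax":0,"ay":0,"az":0},{"x":0,"y":0,"z":0,"ax":0,"ay":0,"az":0},{"x":0,"y":0,"z":0,"ax":0,"ay":0,"az":0},{"x":0,"y":0,"z":0,"ax":0,"ay":0,"az":0}]'
python3 - <<'E'
from h import *
cv2.imwrite("pics/s3.png",arm.get_image("scene")[:,:,::-1])
E
```

```text
clock: 5.3
position: [510.9, -20.9, 190.8]
ee_rot: [-0.667, 0.745, -0.001, 0.001]
contact_force: [0.1, 0.5, -3.3]
gripper_width: 32.9
grasp_force: 60.0
clock: 6.1
position: [456.6, -173.7, 188.8]
ee_rot: [-0.667, 0.745, 0.001, -0.0]
contact_force: [0.4, 0.4, -4.3]
gripper_width: 32.7
grasp_force: 60.0
clock: 6.9
position: [403.8, -325.5, 188.6]
ee_rot: [-0.667, 0.745, 0.001, -0.0]
contact_force: [0.4, 0.1, -3.0]
gripper_width: 32.7
grasp_force: 60.0
clock: 7.7
position: [404.4, -324.8, 128.3]
ee_rot: [-0.667, 0.745, 0.0, -0.0]
contact_force: [0.3, -0.5, -2.4]
gripper_width: 32.8
grasp_force: 60.1
clock: 8.5
position: [404.8, -325.2, 119.8]
ee_rot: [-0.667, 0.745, -0.0, 0.0]
contact_force: [-1.0, -0.1, 2.9]
gripper_width: 32.9
grasp_force: 60.1
```

View pics/s3.png

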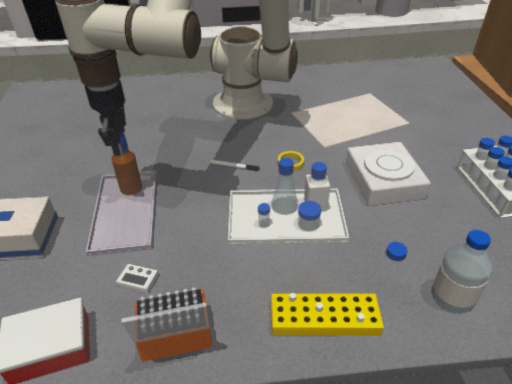

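The round bottle is at (127,175), upright in the tray's near end, and everything else is untouched. I'll release it and go for the flask.

```bash
python3 -m handwheel '[{"x":0,"y":0,"z":0,"ax":0,"ay":0,"az":0},{"x":0,"y":0,"z":0,"ax":0,"ay":0,"az":0},{"x":0,"y":0,"z":0,"ax":0,"ay":0,"az":0},{"x":0,"y":0,"z":0,"ax":0,"ay":0,"az":0},{"x":0,"y":0,"z":0,"ax":0,"ay":0,"az":0},{"x":0,"y":0,"z":0,"ax":0,"ay":0,"az":0},{"x":0,"y":0,"z":0.01,"ax":0,"ay":0,"az":0},{"x":0,"y":0,"z":0.02,"ax":0,"ay":0,"az":0}]' 0.5
python3 -m handwheel '[{"x":0,"y":0,"z":0.04,"ax":0,"ay":0,"az":0},{"x":0,"y":0,"z":0.05,"ax":0,"ay":0,"az":0},{"x":0,"y":0,"z":0.06,"ax":0,"ay":0,"az":0},{"x":0,"y":0,"z":0.06,"ax":0,"ay":0,"az":0},{"x":0,"y":0,"z":0.06,"ax":0,"ay":0,"az":0},{"x":0,"y":0,"z":0.05,"ax":0,"ay":0,"az":0},{"x":0,"y":0,"z":0.05,"ax":0,"ay":0,"az":0},{"x":0,"y":0,"z":0,"ax":0,"ay":0,"az":0}]'
for i in 1 2; do python3 -m handwheel '[{"x":0.036,"y":0.1186,"z":0,"ax":0,"ay":0,"az":0},{"x":0.036,"y":0.1186,"z":0,"ax":0,"ay":0,"az":0},{"x":0.036,"y":0.1186,"z":0,"ax":0,"ay":0,"az":0},{"x":0.036,"y":0.1186,"z":0,"ax":0,"ay":0,"az":0},{"x":0.036,"y":0.1186,"z":0,"ax":0,"ay":0,"az":0},{"x":0.036,"y":0.1186,"z":0,"ax":0,"ay":0,"az":0},{"x":0.036,"y":0.1186,"z":0,"ax":0,"ay":0,"az":0},{"x":0.036,"y":0.1186,"z":0,"ax":0,"ay":0,"az":0}]'; done
python3 -m handwheel '[{"x":0,"y":0,"z":0,"ax":0,"ay":0,"az":0},{"x":0,"y":0,"z":0,"ax":0,"ay":0,"az":0},{"x":0,"y":0,"z":0,"ax":0,"ay":0,"az":0},{"x":0,"y":0,"z":0,"ax":0,"ay":0,"az":0},{"x":0,"y":0,"z":-0.05,"ax":0,"ay":0,"az":0},{"x":0,"y":0,"z":-0.05,"ax":0,"ay":0,"az":0},{"x":0,"y":0,"z":-0.05,"ax":0,"ay":0,"az":0},{"x":0,"y":0,"z":-0.05,"ax":0,"ay":0,"az":0}]'
python3 - <<'E'
from m import *
cv2.imwrite("pics/w4.png",arm.get_image("wrist")[:,:,::-1]); p=arm.camera_params("wrist");print(arm.read_state()["position"])
n,l,st,c=blobs(cv2.imread("pics/w4.png")[:,:,::-1])
for i in range(1,n):
    if st[i,4]>60: print(st[i],c[i].round(1))
for k,x in {"flask":(519.5,54.5),"square":(528,129.4),"jar":(590.5,99.5),"vial":(577,-5)}.items():
    z0,z1,r=CAP[k][:3];print(k,proj(p,[*x,5+z1]).round(1),box(p,*x,z0+5,z1+5,r).round(0))
E
```

```text
clock: 9.35
position: [404.3, -325.0, 125.3]
ee_rot: [-0.667, 0.745, 0.0, -0.0]
contact_force: [0.3, 0.4, 0.1]
gripper_width: 64.1
grasp_force: 0.0
clock: 10.15
position: [405.3, -325.5, 201.1]
ee_rot: [-0.667, 0.745, -0.002, 0.001]
contact_force: [0.4, -0.3, -0.2]
gripper_width: 64.3
grasp_force: 0.0
clock: 10.95
position: [462.0, -134.2, 198.9]
ee_rot: [-0.667, 0.745, 0.0, -0.0]
contact_force: [0.9, -0.3, -0.8]
gripper_width: 64.0
grasp_force: 0.0
clock: 11.75
position: [519.6, 55.5, 198.7]
ee_rot: [-0.667, 0.745, 0.0, -0.001]
contact_force: [0.5, 0.1, 0.2]
gripper_width: 64.1
grasp_force: 0.0
clock: 12.55
position: [519.3, 54.2, 158.0]
ee_rot: [-0.667, 0.745, 0.0, -0.001]
contact_force: [-0.1, -0.8, 1.1]
gripper_width: 64.3
grasp_force: 0.0
[518.2497173   54.03133906 156.26397753]
[157 121  31  31 786] [172.2 135.9]
[ 224  200   51   54 2097] [249.3 227.5]
[154 222  54  48 985] [186.  241.1]
[ 228  282   44   43 1399] [249.5 305.7]
[108 347  27  32 507] [120.  362.6]
flask [248.4 230.3] [220. 191. 277. 256.]
square [248.5 321.7] [225. 279. 272. 342.]
jar [177.8 249.8] [149. 217. 208. 275.]
vial [170.3 133.5] [153. 116. 191. 151.]
```

The flask is exactly where I expected. I'll descend, grip and lift.

```bash
python3 -m handwheel '[{"x":0,"y":0,"z":-0.0356,"ax":0,"ay":0,"az":0},{"x":0,"y":0,"z":-0.0356,"ax":0,"ay":0,"az":0},{"x":0,"y":0,"z":-0.0356,"ax":0,"ay":0,"az":0},{"x":0,"y":0,"z":-0.0356,"ax":0,"ay":0,"az":0},{"x":0,"y":0,"z":-0.0356,"ax":0,"ay":0,"az":0},{"x":0,"y":0,"z":-0.0356,"ax":0,"ay":0,"az":0},{"x":0,"y":0,"z":-0.0356,"ax":0,"ay":0,"az":0},{"x":0,"y":0,"z":-0.0356,"ax":0,"ay":0,"az":0}]'; python3 -m handwheel '[{"x":0,"y":0,"z":0,"ax":0,"ay":0,"az":0},{"x":0,"y":0,"z":0,"ax":0,"ay":0,"az":0},{"x":0,"y":0,"z":0,"ax":0,"ay":0,"az":0},{"x":0,"y":0,"z":0,"ax":0,"ay":0,"az":0},{"x":0,"y":0,"z":0,"ax":0,"ay":0,"az":0},{"x":0,"y":0,"z":0,"ax":0,"ay":0,"az":0},{"x":0,"y":0,"z":0,"ax":0,"ay":0,"az":0},{"x":0,"y":0,"z":0,"ax":0,"ay":0,"az":0}]' -1;  python3 -m handwheel '[{"x":0,"y":0,"z":0.03,"ax":0,"ay":0,"az":0},{"x":0,"y":0,"z":0.05,"ax":0,"ay":0,"az":0},{"x":0,"y":0,"z":0.06,"ax":0,"ay":0,"az":0},{"x":0,"y":0,"z":0.06,"ax":0,"ay":0,"az":0},{"x":0,"y":0,"z":0.06,"ax":0,"ay":0,"az":0},{"x":0,"y":0,"z":0.05,"ax":0,"ay":0,"az":0},{"x":0,"y":0,"z":0.04,"ax":0,"ay":0,"az":0},{"x":0,"y":0,"z":0,"ax":0,"ay":0,"az":0}]'
```

```text
clock: 13.4
position: [519.8, 54.5, 101.8]
ee_rot: [-0.667, 0.745, -0.0, 0.0]
contact_force: [0.8, 0.5, -0.7]
gripper_width: 64.1
grasp_force: 0.0
clock: 14.2
position: [520.1, 54.6, 102.6]
ee_rot: [-0.667, 0.745, -0.0, 0.0]
contact_force: [1.2, 0.1, -0.1]
gripper_width: 32.5
grasp_force: 59.9
clock: 15.0
position: [520.5, 54.8, 173.9]
ee_rot: [-0.667, 0.745, -0.001, 0.001]
contact_force: [0.5, 0.1, -3.6]
gripper_width: 32.5
grasp_force: 60.1
```

```bash
for i in 1 2; do python3 -m handwheel '[{"x":-0.01,"y":-0.118,"z":0,"ax":0,"ay":0,"az":0},{"x":-0.01,"y":-0.118,"z":0,"ax":0,"ay":0,"az":0},{"x":-0.01,"y":-0.118,"z":0,"ax":0,"ay":0,"az":0},{"x":-0.01,"y":-0.118,"z":0,"ax":0,"ay":0,"az":0},{"x":-0.01,"y":-0.118,"z":0,"ax":0,"ay":0,"az":0},{"x":-0.01,"y":-0.118,"z":0,"ax":0,"ay":0,"az":0},{"x":-0.01,"y":-0.118,"z":0,"ax":0,"ay":0,"az":0},{"x":-0.01,"y":-0.118,"z":0,"ax":0,"ay":0,"az":0}]'; done
python3 -m handwheel '[{"x":0,"y":0,"z":0,"ax":0,"ay":0,"az":0},{"x":0,"y":0,"z":0,"ax":0,"ay":0,"az":0},{"x":0,"y":0,"z":-0.06,"ax":0,"ay":0,"az":0},{"x":0,"y":0,"z":-0.06,"ax":0,"ay":0,"az":0},{"x":0,"y":0,"z":-0.06,"ax":0,"ay":0,"az":0},{"x":0,"y":0,"z":-0.05,"ax":0,"ay":0,"az":0},{"x":0,"y":0,"z":-0.04,"ax":0,"ay":0,"az":0},{"x":0,"y":0,"z":-0.03,"ax":0,"ay":0,"az":0}]'
python3 -m handwheel '[{"x":0,"y":0,"z":-0.02,"ax":0,"ay":0,"az":0},{"x":0,"y":0,"z":-0.02,"ax":0,"ay":0,"az":0},{"x":0,"y":0,"z":-0.01,"ax":0,"ay":0,"az":0},{"x":0,"y":0,"z":0,"ax":0,"ay":0,"az":0},{"x":0,"y":0,"z":0,"ax":0,"ay":0,"az":0},{"x":0,"y":0,"z":0,"ax":0,"ay":0,"az":0},{"x":0,"y":0,"z":0,"ax":0,"ay":0,"az":0},{"x":0,"y":0,"z":0,"ax":0,"ay":0,"az":0}]'
python3 -m handwheel '[{"x":0,"y":0,"z":0,"ax":0,"ay":0,"az":0},{"x":0,"y":0,"z":0,"ax":0,"ay":0,"az":0},{"x":0,"y":0,"z":0,"ax":0,"ay":0,"az":0},{"x":0,"y":0,"z":0,"ax":0,"ay":0,"az":0},{"x":0,"y":0,"z":0,"ax":0,"ay":0,"az":0},{"x":0,"y":0,"z":0,"ax":0,"ay":0,"az":0},{"x":0,"y":0,"z":0.01,"ax":0,"ay":0,"az":0},{"x":0,"y":0,"z":0.02,"ax":0,"ay":0,"az":0}]' 0.5
python3 -m handwheel '[{"x":0,"y":0,"z":0.04,"ax":0,"ay":0,"az":0},{"x":0,"y":0,"z":0.05,"ax":0,"ay":0,"az":0},{"x":0,"y":0,"z":0.06,"ax":0,"ay":0,"az":0},{"x":0,"y":0,"z":0.06,"ax":0,"ay":0,"az":0},{"x":0,"y":0,"z":0.06,"ax":0,"ay":0,"az":0},{"x":0,"y":0,"z":0.05,"ax":0,"ay":0,"az":0},{"x":0,"y":0,"z":0.05,"ax":0,"ay":0,"az":0},{"x":0,"y":0,"z":0,"ax":0,"ay":0,"az":0}]'
python3 - <<'E'
from h import *
cv2.imwrite("pics/s5.png",arm.get_image("scene")[:,:,::-1])
E
```

```text
clock: 15.8
position: [503.1, -135.2, 171.7]
ee_rot: [-0.667, 0.745, 0.001, -0.0]
contact_force: [0.5, 0.9, -3.6]
gripper_width: 33.0
grasp_force: 60.0
clock: 16.6
position: [487.1, -323.8, 171.4]
ee_rot: [-0.667, 0.745, 0.001, -0.0]
contact_force: [0.3, 0.1, -3.7]
gripper_width: 32.4
grasp_force: 60.0
clock: 17.4
position: [487.5, -322.9, 111.3]
ee_rot: [-0.667, 0.745, 0.0, -0.0]
contact_force: [-0.2, 0.5, -3.4]
gripper_width: 32.4
grasp_force: 60.2
clock: 18.2
position: [488.0, -323.2, 102.6]
ee_rot: [-0.667, 0.745, -0.0, 0.0]
contact_force: [0.6, -0.2, -2.8]
gripper_width: 32.4
grasp_force: 60.0
clock: 19.0
position: [487.5, -323.0, 108.3]
ee_rot: [-0.667, 0.745, 0.0, -0.0]
contact_force: [-0.0, 0.3, -0.0]
gripper_width: 64.6
grasp_force: 0.0
clock: 19.8
position: [488.6, -323.5, 184.3]
ee_rot: [-0.667, 0.745, -0.002, 0.001]
contact_force: [0.9, 1.0, 0.0]
gripper_width: 64.2
grasp_force: 0.0
```

View pics/s5.png

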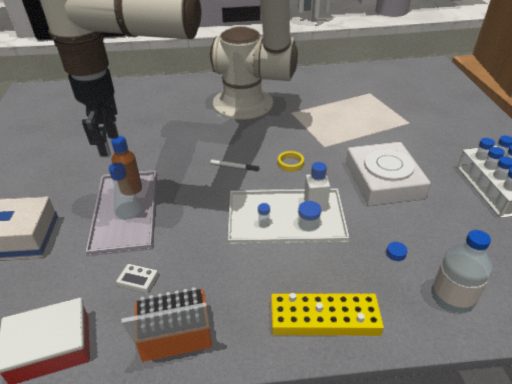

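The round bottle (124,170) and the flask (127,195) both stand upright on the tray. Next is the square bottle.

```bash
for i in 1 2 3; do python3 -m handwheel '[{"x":0.0084,"y":0.0943,"z":0,"ax":0,"ay":0,"az":0},{"x":0.0084,"y":0.0943,"z":0,"ax":0,"ay":0,"az":0},{"x":0.0084,"y":0.0943,"z":0,"ax":0,"ay":0,"az":0},{"x":0.0084,"y":0.0943,"z":0,"ax":0,"ay":0,"az":0},{"x":0.0084,"y":0.0943,"z":0,"ax":0,"ay":0,"az":0},{"x":0.0084,"y":0.0943,"z":0,"ax":0,"ay":0,"az":0},{"x":0.0084,"y":0.0943,"z":0,"ax":0,"ay":0,"az":0},{"x":0.0084,"y":0.0943,"z":0,"ax":0,"ay":0,"az":0}]'; done
python3 -m handwheel '[{"x":0,"y":0,"z":0,"ax":0,"ay":0,"az":0},{"x":0,"y":0,"z":0,"ax":0,"ay":0,"az":0},{"x":0,"y":0,"z":0,"ax":0,"ay":0,"az":0},{"x":0,"y":0,"z":0,"ax":0,"ay":0,"az":0},{"x":0,"y":0,"z":-0.05,"ax":0,"ay":0,"az":0},{"x":0,"y":0,"z":-0.05,"ax":0,"ay":0,"az":0},{"x":0,"y":0,"z":-0.05,"ax":0,"ay":0,"az":0},{"x":0,"y":0,"z":-0.05,"ax":0,"ay":0,"az":0}]'
python3 - <<'E'
from m import *
cv2.imwrite("pics/w6.png",arm.get_image("wrist")[:,:,::-1]); p=arm.camera_params("wrist");print(arm.read_state()["position"])
n,l,st,c=blobs(cv2.imread("pics/w6.png")[:,:,::-1])
for i in range(1,n):
    if st[i,4]>60: print(st[i],c[i].round(1))
for k,x in {"square":(528,129.4),"jar":(590.5,99.5),"vial":(577,-5)}.items():
    z0,z1,r=CAP[k][:3];print(k,proj(p,[*x,5+z1]).round(1),box(p,*x,z0+5,z1+5,r).round(0))
E
```

```text
clock: 20.65
position: [500.7, -171.4, 181.6]
ee_rot: [-0.667, 0.745, 0.001, -0.001]
contact_force: [0.5, -0.2, 0.2]
gripper_width: 64.0
grasp_force: 0.0
clock: 21.45
position: [514.1, -20.6, 181.6]
ee_rot: [-0.667, 0.745, 0.0, -0.001]
contact_force: [-0.3, -0.4, -0.1]
gripper_width: 64.1
grasp_force: 0.0
clock: 22.25
position: [527.7, 130.3, 181.6]
ee_rot: [-0.667, 0.745, 0.0, -0.001]
contact_force: [-0.0, -0.7, 0.5]
gripper_width: 64.3
grasp_force: 0.0
clock: 23.05
position: [527.7, 129.2, 141.0]
ee_rot: [-0.667, 0.745, 0.0, -0.001]
contact_force: [-0.1, -0.1, 0.0]
gripper_width: 64.1
grasp_force: 0.0
[526.63272612 128.88469928 139.25697729]
[ 139    8   39   43 1274] [158.   28.6]
[ 138  141   63   61 2965] [169.  171.2]
[ 223  204   53   52 2133] [249.2 229.7]
[106 332  22  11 147] [116.6 337.4]
square [248.2 233. ] [219. 193. 277. 259.]
jar [166.5 173. ] [134. 138. 202. 204.]
vial [155.7  22.9] [135.  -0. 182.  51.]
```

```bash
python3 -m handwheel '[{"x":0,"y":0,"z":-0.0333,"ax":0,"ay":0,"az":0},{"x":0,"y":0,"z":-0.0333,"ax":0,"ay":0,"az":0},{"x":0,"y":0,"z":-0.0333,"ax":0,"ay":0,"az":0},{"x":0,"y":0,"z":-0.0333,"ax":0,"ay":0,"az":0},{"x":0,"y":0,"z":-0.0333,"ax":0,"ay":0,"az":0},{"x":0,"y":0,"z":-0.0333,"ax":0,"ay":0,"az":0},{"x":0,"y":0,"z":-0.0333,"ax":0,"ay":0,"az":0},{"x":0,"y":0,"z":-0.0333,"ax":0,"ay":0,"az":0}]'; python3 -m handwheel '[{"x":0,"y":0,"z":0,"ax":0,"ay":0,"az":0},{"x":0,"y":0,"z":0,"ax":0,"ay":0,"az":0},{"x":0,"y":0,"z":0,"ax":0,"ay":0,"az":0},{"x":0,"y":0,"z":0,"ax":0,"ay":0,"az":0},{"x":0,"y":0,"z":0,"ax":0,"ay":0,"az":0},{"x":0,"y":0,"z":0,"ax":0,"ay":0,"az":0},{"x":0,"y":0,"z":0,"ax":0,"ay":0,"az":0},{"x":0,"y":0,"z":0,"ax":0,"ay":0,"az":0}]' -1;  python3 -m handwheel '[{"x":0,"y":0,"z":0.03,"ax":0,"ay":0,"az":0},{"x":0,"y":0,"z":0.05,"ax":0,"ay":0,"az":0},{"x":0,"y":0,"z":0.06,"ax":0,"ay":0,"az":0},{"x":0,"y":0,"z":0.06,"ax":0,"ay":0,"az":0},{"x":0,"y":0,"z":0.06,"ax":0,"ay":0,"az":0},{"x":0,"y":0,"z":0.05,"ax":0,"ay":0,"az":0},{"x":0,"y":0,"z":0.04,"ax":0,"ay":0,"az":0},{"x":0,"y":0,"z":0,"ax":0,"ay":0,"az":0}]'
```

```text
clock: 23.9
position: [528.1, 129.5, 88.5]
ee_rot: [-0.667, 0.745, -0.0, 0.0]
contact_force: [-0.5, 0.7, -0.1]
gripper_width: 64.1
grasp_force: 0.0
clock: 24.7
position: [528.5, 129.7, 89.4]
ee_rot: [-0.667, 0.745, -0.0, 0.0]
contact_force: [1.2, -0.3, -0.1]
gripper_width: 32.7
grasp_force: 58.2
clock: 25.5
position: [528.8, 129.9, 160.6]
ee_rot: [-0.667, 0.745, -0.0, 0.001]
contact_force: [-0.8, 0.3, -2.8]
gripper_width: 32.6
grasp_force: 58.1
```

```bash
for i in 1 2 3; do python3 -m handwheel '[{"x":0.0081,"y":-0.0935,"z":0,"ax":0,"ay":0,"az":0},{"x":0.0081,"y":-0.0935,"z":0,"ax":0,"ay":0,"az":0},{"x":0.0081,"y":-0.0935,"z":0,"ax":0,"ay":0,"az":0},{"x":0.0081,"y":-0.0935,"z":0,"ax":0,"ay":0,"az":0},{"x":0.0081,"y":-0.0935,"z":0,"ax":0,"ay":0,"az":0},{"x":0.0081,"y":-0.0935,"z":0,"ax":0,"ay":0,"az":0},{"x":0.0081,"y":-0.0935,"z":0,"ax":0,"ay":0,"az":0},{"x":0.0081,"y":-0.0935,"z":0,"ax":0,"ay":0,"az":0}]'; done
python3 -m handwheel '[{"x":0,"y":0,"z":0,"ax":0,"ay":0,"az":0},{"x":0,"y":0,"z":0,"ax":0,"ay":0,"az":0},{"x":0,"y":0,"z":-0.06,"ax":0,"ay":0,"az":0},{"x":0,"y":0,"z":-0.06,"ax":0,"ay":0,"az":0},{"x":0,"y":0,"z":-0.06,"ax":0,"ay":0,"az":0},{"x":0,"y":0,"z":-0.05,"ax":0,"ay":0,"az":0},{"x":0,"y":0,"z":-0.04,"ax":0,"ay":0,"az":0},{"x":0,"y":0,"z":-0.03,"ax":0,"ay":0,"az":0}]'
python3 -m handwheel '[{"x":0,"y":0,"z":-0.02,"ax":0,"ay":0,"az":0},{"x":0,"y":0,"z":-0.02,"ax":0,"ay":0,"az":0},{"x":0,"y":0,"z":-0.01,"ax":0,"ay":0,"az":0},{"x":0,"y":0,"z":0,"ax":0,"ay":0,"az":0},{"x":0,"y":0,"z":0,"ax":0,"ay":0,"az":0},{"x":0,"y":0,"z":0,"ax":0,"ay":0,"az":0},{"x":0,"y":0,"z":0,"ax":0,"ay":0,"az":0},{"x":0,"y":0,"z":0,"ax":0,"ay":0,"az":0}]'
python3 -m handwheel '[{"x":0,"y":0,"z":0,"ax":0,"ay":0,"az":0},{"x":0,"y":0,"z":0,"ax":0,"ay":0,"az":0},{"x":0,"y":0,"z":0,"ax":0,"ay":0,"az":0},{"x":0,"y":0,"z":0,"ax":0,"ay":0,"az":0},{"x":0,"y":0,"z":0,"ax":0,"ay":0,"az":0},{"x":0,"y":0,"z":0,"ax":0,"ay":0,"az":0},{"x":0,"y":0,"z":0.01,"ax":0,"ay":0,"az":0},{"x":0,"y":0,"z":0.02,"ax":0,"ay":0,"az":0}]' 0.5
python3 -m handwheel '[{"x":0,"y":0,"z":0.04,"ax":0,"ay":0,"az":0},{"x":0,"y":0,"z":0.05,"ax":0,"ay":0,"az":0},{"x":0,"y":0,"z":0.06,"ax":0,"ay":0,"az":0},{"x":0,"y":0,"z":0.06,"ax":0,"ay":0,"az":0},{"x":0,"y":0,"z":0.06,"ax":0,"ay":0,"az":0},{"x":0,"y":0,"z":0.05,"ax":0,"ay":0,"az":0},{"x":0,"y":0,"z":0.05,"ax":0,"ay":0,"az":0},{"x":0,"y":0,"z":0,"ax":0,"ay":0,"az":0}]'
python3 - <<'E'
from h import *
a=arm.get_image("scene")[100:270,70:380,::-1];b=arm.get_image("side")[90:384,150:450,::-1]
cv2.imwrite("pics/s7.png",np.hstack([cv2.resize(a,(480,263)),cv2.resize(b,(268,263))]))
p=arm.camera_params("side");print([proj(p,[*x,5]).round(0) for x in((404.5,-325),(487.5,-323),(567,-319.5))])
E
```

```text
clock: 26.3
position: [540.5, -20.9, 158.4]
ee_rot: [-0.667, 0.745, 0.0, -0.001]
contact_force: [0.4, 0.4, -3.4]
gripper_width: 32.7
grasp_force: 58.2
clock: 27.1
position: [553.5, -170.3, 158.3]
ee_rot: [-0.667, 0.745, 0.001, -0.001]
contact_force: [0.0, 0.1, -2.3]
gripper_width: 33.2
grasp_force: 58.2
clock: 27.9
position: [566.9, -320.5, 158.7]
ee_rot: [-0.667, 0.745, 0.0, -0.0]
contact_force: [-0.2, 0.5, -3.6]
gripper_width: 33.0
grasp_force: 58.2
clock: 28.7
position: [566.7, -319.0, 97.9]
ee_rot: [-0.667, 0.745, 0.001, -0.0]
contact_force: [0.4, -0.3, -3.2]
gripper_width: 32.6
grasp_force: 58.9
clock: 29.5
position: [567.2, -319.4, 89.4]
ee_rot: [-0.667, 0.745, -0.0, 0.0]
contact_force: [0.4, 0.2, 0.1]
gripper_width: 32.8
grasp_force: 58.9
clock: 30.3
position: [566.7, -319.2, 95.0]
ee_rot: [-0.667, 0.745, 0.0, -0.0]
contact_force: [0.6, 0.7, -0.2]
gripper_width: 63.8
grasp_force: 0.0
clock: 31.1
position: [567.8, -319.6, 171.2]
ee_rot: [-0.667, 0.745, -0.002, 0.001]
contact_force: [-0.3, 0.0, -0.0]
gripper_width: 64.0
grasp_force: 0.0
[array([314., 145.]), array([285., 145.]), array([258., 145.])]
```

View pics/s7.png

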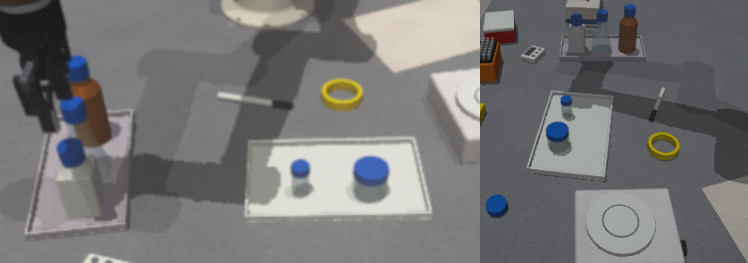

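All three bottles stand in a row on the tray. In the panel, the square is at (75,185), the flask (85,150) and the round (88,110), and the jar and vial are untouched. I'll move over the jar, open wide and check.

```bash
for i in 1 2 3; do python3 -m handwheel '[{"x":0.0049,"y":0.0873,"z":0,"ax":0,"ay":0,"az":0},{"x":0.0049,"y":0.0873,"z":0,"ax":0,"ay":0,"az":0},{"x":0.0049,"y":0.0873,"z":0,"ax":0,"ay":0,"az":0},{"x":0.0049,"y":0.0873,"z":0,"ax":0,"ay":0,"az":0},{"x":0.0049,"y":0.0873,"z":0,"ax":0,"ay":0,"az":0},{"x":0.0049,"y":0.0873,"z":0,"ax":0,"ay":0,"az":0},{"x":0.0049,"y":0.0873,"z":0,"ax":0,"ay":0,"az":0},{"x":0.0049,"y":0.0873,"z":0,"ax":0,"ay":0,"az":0}]'; done
python3 -m handwheel '[{"x":0,"y":0,"z":0,"ax":0,"ay":0,"az":0},{"x":0,"y":0,"z":0,"ax":0,"ay":0,"az":0},{"x":0,"y":0,"z":-0.04,"ax":0,"ay":0,"az":0},{"x":0,"y":0,"z":-0.05,"ax":0,"ay":0,"az":0},{"x":0,"y":0,"z":-0.06,"ax":0,"ay":0,"az":0},{"x":0,"y":0,"z":-0.05,"ax":0,"ay":0,"az":0},{"x":0,"y":0,"z":0,"ax":0,"ay":0,"az":0},{"x":0,"y":0,"z":0,"ax":0,"ay":0,"az":0}]' 0.9
python3 - <<'E'
from m import *
cv2.imwrite("pics/w8.png",arm.get_image("wrist")[:,:,::-1]); p=arm.camera_params("wrist");print(arm.read_state()["position"])
n,l,st,c=blobs(cv2.imread("pics/w8.png")[:,:,::-1])
for i in range(1,n):
    if st[i,4]>60: print(st[i],c[i].round(1))
for k,x in {"jar":(590.5,99.5),"vial":(577,-5)}.items():
    z0,z1,r=CAP[k][:3];print(k,proj(p,[*x,5+z1]).round(1),box(p,*x,z0+5,z1+5,r).round(0))
E
```

```text
clock: 32.0
position: [574.9, -177.9, 169.2]
ee_rot: [-0.667, 0.745, -0.0, 0.0]
contact_force: [-0.1, 0.1, -0.2]
gripper_width: 64.3
grasp_force: 0.0
clock: 32.8
position: [582.5, -38.4, 169.2]
ee_rot: [-0.667, 0.745, -0.0, 0.0]
contact_force: [0.1, 0.1, 0.3]
gripper_width: 63.9
grasp_force: 0.0
clock: 33.6
position: [590.5, 101.2, 169.0]
ee_rot: [-0.667, 0.745, -0.0, -0.0]
contact_force: [0.6, -0.0, -0.4]
gripper_width: 64.0
grasp_force: 0.0
clock: 34.4
position: [590.4, 99.6, 128.6]
ee_rot: [-0.667, 0.745, 0.0, -0.0]
contact_force: [-0.2, -0.8, -0.7]
gripper_width: 80.9
grasp_force: 0.0
[590.76677615  99.74446104 129.16641662]
[ 232   39   38   43 1273] [251.   60.2]
[ 218  172   63   61 3004] [249.2 202.2]
jar [251.  202.7] [218. 166. 284. 234.]
vial [253.9  54.7] [233.  32. 275.  80.]
```

View pics/w8.png

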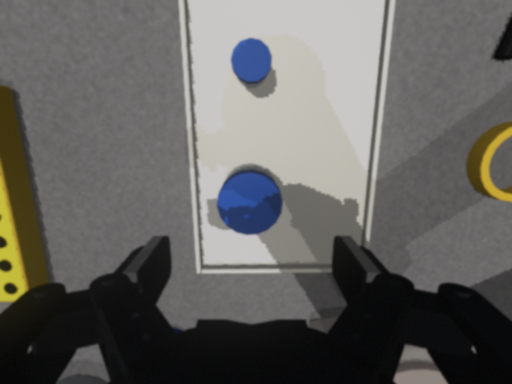

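The jar lid is at (250,202), as predicted, and the vial at (251,60) is well clear. I'll grip the jar and lift it.

```bash
python3 -m handwheel '[{"x":0,"y":0,"z":-0.07,"ax":0,"ay":0,"az":0},{"x":0,"y":0,"z":-0.08,"ax":0,"ay":0,"az":0},{"x":0,"y":0,"z":-0.08,"ax":0,"ay":0,"az":0},{"x":0,"y":0,"z":-0.08,"ax":0,"ay":0,"az":0},{"x":0,"y":0,"z":-0.07,"ax":0,"ay":0,"az":0},{"x":0,"y":0,"z":-0.06,"ax":0,"ay":0,"az":0},{"x":0,"y":0,"z":-0.05,"ax":0,"ay":0,"az":0},{"x":0,"y":0,"z":-0.0165,"ax":0,"ay":0,"az":0}]'; python3 -m handwheel '[{"x":0,"y":0,"z":0,"ax":0,"ay":0,"az":0},{"x":0,"y":0,"z":0,"ax":0,"ay":0,"az":0},{"x":0,"y":0,"z":0,"ax":0,"ay":0,"az":0},{"x":0,"y":0,"z":0,"ax":0,"ay":0,"az":0},{"x":0,"y":0,"z":0,"ax":0,"ay":0,"az":0},{"x":0,"y":0,"z":0,"ax":0,"ay":0,"az":0},{"x":0,"y":0,"z":0,"ax":0,"ay":0,"az":0},{"x":0,"y":0,"z":0,"ax":0,"ay":0,"az":0}]' -1;  python3 -m handwheel '[{"x":0,"y":0,"z":0.04,"ax":0,"ay":0,"az":0},{"x":0,"y":0,"z":0.06,"ax":0,"ay":0,"az":0},{"x":0,"y":0,"z":0.08,"ax":0,"ay":0,"az":0},{"x":0,"y":0,"z":0.09,"ax":0,"ay":0,"az":0},{"x":0,"y":0,"z":0.09,"ax":0,"ay":0,"az":0},{"x":0,"y":0,"z":0.08,"ax":0,"ay":0,"az":0},{"x":0,"y":0,"z":0.06,"ax":0,"ay":0,"az":0},{"x":0,"y":0,"z":0,"ax":0,"ay":0,"az":0}]'
```

```text
clock: 35.25
position: [590.1, 99.6, 26.9]
ee_rot: [-0.667, 0.745, 0.0, -0.001]
contact_force: [-0.4, -0.1, -0.9]
gripper_width: 81.0
grasp_force: 0.0
clock: 36.05
position: [591.3, 100.1, 28.9]
ee_rot: [-0.667, 0.745, -0.0, 0.001]
contact_force: [0.3, -0.1, 6.2]
gripper_width: 50.5
grasp_force: 62.7
clock: 36.85
position: [591.4, 100.1, 129.9]
ee_rot: [-0.667, 0.745, -0.001, 0.002]
contact_force: [0.8, -0.9, -1.6]
gripper_width: 50.2
grasp_force: 62.5
```

```bash
for i in 1 2; do python3 -m handwheel '[{"x":-0.0394,"y":0.0708,"z":0,"ax":0,"ay":0,"az":0},{"x":-0.0394,"y":0.0708,"z":0,"ax":0,"ay":0,"az":0},{"x":-0.0394,"y":0.0708,"z":0,"ax":0,"ay":0,"az":0},{"x":-0.0394,"y":0.0708,"z":0,"ax":0,"ay":0,"az":0},{"x":-0.0394,"y":0.0708,"z":0,"ax":0,"ay":0,"az":0},{"x":-0.0394,"y":0.0708,"z":0,"ax":0,"ay":0,"az":0},{"x":-0.0394,"y":0.0708,"z":0,"ax":0,"ay":0,"az":0},{"x":-0.0394,"y":0.0708,"z":0,"ax":0,"ay":0,"az":0}]'; done
python3 -m handwheel '[{"x":0,"y":0,"z":0,"ax":0,"ay":0,"az":0},{"x":0,"y":0,"z":0,"ax":0,"ay":0,"az":0},{"x":0,"y":0,"z":-0.04,"ax":0,"ay":0,"az":0},{"x":0,"y":0,"z":-0.04,"ax":0,"ay":0,"az":0},{"x":0,"y":0,"z":-0.04,"ax":0,"ay":0,"az":0},{"x":0,"y":0,"z":-0.03,"ax":0,"ay":0,"az":0},{"x":0,"y":0,"z":-0.02,"ax":0,"ay":0,"az":0},{"x":0,"y":0,"z":-0.01,"ax":0,"ay":0,"az":0}]'
python3 - <<'E'
from h import *
a=arm.get_image("scene")[90:220,280:480,::-1];b=arm.get_image("side")[250:384,200:400,::-1]
cv2.imwrite("pics/s9.png",np.hstack([cv2.resize(a,(400,268)),cv2.resize(b,(400,268))]))
E
```

```text
clock: 37.65
position: [526.7, 214.4, 127.8]
ee_rot: [-0.667, 0.745, 0.0, 0.0]
contact_force: [0.2, -0.2, -1.6]
gripper_width: 50.2
grasp_force: 62.5
clock: 38.45
position: [463.7, 327.5, 127.8]
ee_rot: [-0.667, 0.745, -0.0, 0.0]
contact_force: [-0.3, 0.6, -1.1]
gripper_width: 50.7
grasp_force: 62.5
clock: 39.25
position: [464.3, 326.1, 91.1]
ee_rot: [-0.667, 0.745, -0.0, -0.0]
contact_force: [-0.5, 0.5, -1.5]
gripper_width: 50.1
grasp_force: 62.6
```

View pics/s9.png

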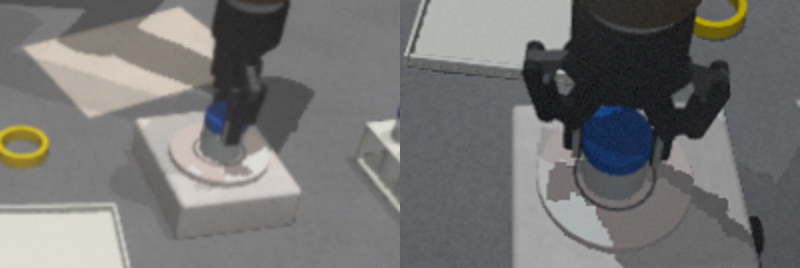

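The jar is inside the ring (left panel about (222,150), right panel about (614,185)) and just above the plate. I'll lower it the last 4 mm, release, rise and look.

```bash
python3 -m handwheel '[{"x":0,"y":0,"z":-0.01,"ax":0,"ay":0,"az":0},{"x":0,"y":0,"z":-0.01,"ax":0,"ay":0,"az":0},{"x":0,"y":0,"z":0,"ax":0,"ay":0,"az":0},{"x":0,"y":0,"z":0,"ax":0,"ay":0,"az":0},{"x":0,"y":0,"z":0,"ax":0,"ay":0,"az":0},{"x":0,"y":0,"z":0,"ax":0,"ay":0,"az":0},{"x":0,"y":0,"z":0,"ax":0,"ay":0,"az":0},{"x":0,"y":0,"z":0,"ax":0,"ay":0,"az":0}]'
python3 -m handwheel '[{"x":0,"y":0,"z":0,"ax":0,"ay":0,"az":0},{"x":0,"y":0,"z":0,"ax":0,"ay":0,"az":0},{"x":0,"y":0,"z":0,"ax":0,"ay":0,"az":0},{"x":0,"y":0,"z":0,"ax":0,"ay":0,"az":0},{"x":0,"y":0,"z":0,"ax":0,"ay":0,"az":0},{"x":0,"y":0,"z":0,"ax":0,"ay":0,"az":0},{"x":0,"y":0,"z":0,"ax":0,"ay":0,"az":0},{"x":0,"y":0,"z":0,"ax":0,"ay":0,"az":0}]' 0.9
python3 -m handwheel '[{"x":0,"y":0,"z":0.05,"ax":0,"ay":0,"az":0},{"x":0,"y":0,"z":0.06,"ax":0,"ay":0,"az":0},{"x":0,"y":0,"z":0.07,"ax":0,"ay":0,"az":0},{"x":0,"y":0,"z":0.08,"ax":0,"ay":0,"az":0},{"x":0,"y":0,"z":0.08,"ax":0,"ay":0,"az":0},{"x":0,"y":0,"z":0.07,"ax":0,"ay":0,"az":0},{"x":0,"y":0,"z":0,"ax":0,"ay":0,"az":0},{"x":0,"y":0,"z":0,"ax":0,"ay":0,"az":0}]'
python3 - <<'E'
from h import *
cv2.imwrite("pics/w10.png",arm.get_image("wrist")[:,:,::-1])
E
```

```text
clock: 40.15
position: [464.6, 326.6, 88.9]
ee_rot: [-0.667, 0.745, -0.0, 0.001]
contact_force: [-1.9, -1.0, 6.3]
gripper_width: 50.1
grasp_force: 63.1
clock: 40.95
position: [464.4, 326.4, 87.8]
ee_rot: [-0.667, 0.745, 0.0, 0.0]
contact_force: [0.8, -0.2, 0.2]
gripper_width: 81.6
grasp_force: 0.0
clock: 41.75
position: [464.3, 326.4, 170.4]
ee_rot: [-0.667, 0.745, 0.0, 0.001]
contact_force: [0.3, 0.1, -0.7]
gripper_width: 80.8
grasp_force: 0.0
```

View pics/w10.png

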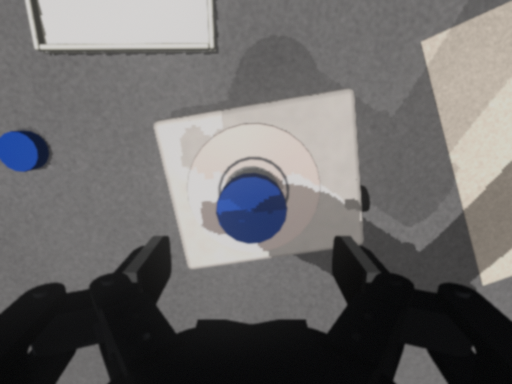

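The jar lid is at (251,208) over the plate, whose centre is about (253,190). The offset is parallax, which I'll check numerically while moving above the square bottle.

```bash
python3 - <<'E'
from h import *
p=arm.camera_params("wrist")
for X in((464,326,65),(464,326,117)): print(proj(p,X).round(1))
print(at(p,(253.5,190.5),65),at(p,(251.3,208.5),117))
E
for i in 1 2 3; do python3 -m handwheel '[{"x":0.0214,"y":-0.1345,"z":0,"ax":0,"ay":0,"az":0},{"x":0.0214,"y":-0.1345,"z":0,"ax":0,"ay":0,"az":0},{"x":0.0214,"y":-0.1345,"z":0,"ax":0,"ay":0,"az":0},{"x":0.0214,"y":-0.1345,"z":0,"ax":0,"ay":0,"az":0},{"x":0.0214,"y":-0.1345,"z":0,"ax":0,"ay":0,"az":0},{"x":0.0214,"y":-0.1345,"z":0,"ax":0,"ay":0,"az":0},{"x":0.0214,"y":-0.1345,"z":0,"ax":0,"ay":0,"az":0},{"x":0.0214,"y":-0.1345,"z":0,"ax":0,"ay":0,"az":0}]' 0.5; done
python3 -m handwheel '[{"x":0,"y":0,"z":0,"ax":0,"ay":0,"az":0},{"x":0,"y":0,"z":0,"ax":0,"ay":0,"az":0},{"x":0,"y":0,"z":0,"ax":0,"ay":0,"az":0},{"x":0,"y":0,"z":0,"ax":0,"ay":0,"az":0},{"x":0,"y":0,"z":0,"ax":0,"ay":0,"az":0},{"x":0,"y":0,"z":0,"ax":0,"ay":0,"az":0},{"x":0,"y":0,"z":0,"ax":0,"ay":0,"az":0},{"x":0,"y":0,"z":0,"ax":0,"ay":0,"az":0}]'
```

```text
[250.7 192.2]
[250.6 210.9]
[461.3 324.7  65. ] [463.3 324.3 117. ]
clock: 42.6
position: [498.1, 109.8, 168.9]
ee_rot: [-0.667, 0.745, 0.0, -0.001]
contact_force: [0.4, 0.4, -0.3]
gripper_width: 64.1
grasp_force: 0.0
clock: 43.4
position: [532.4, -105.2, 168.8]
ee_rot: [-0.667, 0.745, 0.001, -0.001]
contact_force: [0.7, 0.2, 0.6]
gripper_width: 64.1
grasp_force: 0.0
clock: 44.2
position: [566.6, -320.2, 168.4]
ee_rot: [-0.667, 0.745, 0.001, -0.001]
contact_force: [0.2, 0.0, -0.2]
gripper_width: 63.9
grasp_force: 0.0
clock: 45.0
position: [567.1, -319.1, 169.9]
ee_rot: [-0.667, 0.745, -0.0, 0.0]
contact_force: [0.6, 0.7, -0.4]
gripper_width: 64.1
grasp_force: 0.0
```

The jar is about 2 mm off centre, which is fine. I'll grip the square bottle and carry it back.

```bash
python3 -m handwheel '[{"x":0,"y":0,"z":-0.0505,"ax":0,"ay":0,"az":0},{"x":0,"y":0,"z":-0.0505,"ax":0,"ay":0,"az":0},{"x":0,"y":0,"z":-0.0505,"ax":0,"ay":0,"az":0},{"x":0,"y":0,"z":-0.0505,"ax":0,"ay":0,"az":0},{"x":0,"y":0,"z":-0.0505,"ax":0,"ay":0,"az":0},{"x":0,"y":0,"z":-0.0505,"ax":0,"ay":0,"az":0},{"x":0,"y":0,"z":-0.0505,"ax":0,"ay":0,"az":0},{"x":0,"y":0,"z":-0.0505,"ax":0,"ay":0,"az":0}]'; python3 -m handwheel '[{"x":0,"y":0,"z":0,"ax":0,"ay":0,"az":0},{"x":0,"y":0,"z":0,"ax":0,"ay":0,"az":0},{"x":0,"y":0,"z":0,"ax":0,"ay":0,"az":0},{"x":0,"y":0,"z":0,"ax":0,"ay":0,"az":0},{"x":0,"y":0,"z":0,"ax":0,"ay":0,"az":0},{"x":0,"y":0,"z":0,"ax":0,"ay":0,"az":0},{"x":0,"y":0,"z":0,"ax":0,"ay":0,"az":0},{"x":0,"y":0,"z":0,"ax":0,"ay":0,"az":0}]' -1;  python3 -m handwheel '[{"x":0,"y":0,"z":0.03,"ax":0,"ay":0,"az":0},{"x":0,"y":0,"z":0.05,"ax":0,"ay":0,"az":0},{"x":0,"y":0,"z":0.06,"ax":0,"ay":0,"az":0},{"x":0,"y":0,"z":0.06,"ax":0,"ay":0,"az":0},{"x":0,"y":0,"z":0.06,"ax":0,"ay":0,"az":0},{"x":0,"y":0,"z":0.05,"ax":0,"ay":0,"az":0},{"x":0,"y":0,"z":0.04,"ax":0,"ay":0,"az":0},{"x":0,"y":0,"z":0,"ax":0,"ay":0,"az":0}]'
for i in 1 2 3; do python3 -m handwheel '[{"x":-0.0081,"y":0.0935,"z":0,"ax":0,"ay":0,"az":0},{"x":-0.0081,"y":0.0935,"z":0,"ax":0,"ay":0,"az":0},{"x":-0.0081,"y":0.0935,"z":0,"ax":0,"ay":0,"az":0},{"x":-0.0081,"y":0.0935,"z":0,"ax":0,"ay":0,"az":0},{"x":-0.0081,"y":0.0935,"z":0,"ax":0,"ay":0,"az":0},{"x":-0.0081,"y":0.0935,"z":0,"ax":0,"ay":0,"az":0},{"x":-0.0081,"y":0.0935,"z":0,"ax":0,"ay":0,"az":0},{"x":-0.0081,"y":0.0935,"z":0,"ax":0,"ay":0,"az":0}]'; done
python3 -m handwheel '[{"x":0,"y":0,"z":0,"ax":0,"ay":0,"az":0},{"x":0,"y":0,"z":0,"ax":0,"ay":0,"az":0},{"x":0,"y":0,"z":-0.06,"ax":0,"ay":0,"az":0},{"x":0,"y":0,"z":-0.06,"ax":0,"ay":0,"az":0},{"x":0,"y":0,"z":-0.06,"ax":0,"ay":0,"az":0},{"x":0,"y":0,"z":-0.05,"ax":0,"ay":0,"az":0},{"x":0,"y":0,"z":-0.04,"ax":0,"ay":0,"az":0},{"x":0,"y":0,"z":-0.03,"ax":0,"ay":0,"az":0}]'
python3 -m handwheel '[{"x":0,"y":0,"z":-0.02,"ax":0,"ay":0,"az":0},{"x":0,"y":0,"z":-0.02,"ax":0,"ay":0,"az":0},{"x":0,"y":0,"z":-0.01,"ax":0,"ay":0,"az":0},{"x":0,"y":0,"z":0,"ax":0,"ay":0,"az":0},{"x":0,"y":0,"z":0,"ax":0,"ay":0,"az":0},{"x":0,"y":0,"z":0,"ax":0,"ay":0,"az":0},{"x":0,"y":0,"z":0,"ax":0,"ay":0,"az":0},{"x":0,"y":0,"z":0,"ax":0,"ay":0,"az":0}]'
```

```text
clock: 45.8
position: [567.1, -319.3, 88.0]
ee_rot: [-0.667, 0.745, 0.0, -0.0]
contact_force: [0.1, -0.3, 0.6]
gripper_width: 64.3
grasp_force: 0.0
clock: 46.6
position: [567.3, -319.3, 89.2]
ee_rot: [-0.667, 0.745, -0.0, 0.0]
contact_force: [0.6, -0.6, -0.7]
gripper_width: 32.6
grasp_force: 56.7
clock: 47.4
position: [567.8, -319.5, 160.7]
ee_rot: [-0.667, 0.745, -0.001, 0.001]
contact_force: [0.8, 0.7, -2.4]
gripper_width: 32.9
grasp_force: 56.4
clock: 48.2
position: [553.6, -167.4, 158.8]
ee_rot: [-0.668, 0.744, 0.0, -0.0]
contact_force: [0.6, 0.6, -2.8]
gripper_width: 32.9
grasp_force: 56.5
clock: 49.0
position: [540.3, -18.1, 158.9]
ee_rot: [-0.668, 0.744, 0.0, -0.0]
contact_force: [-0.0, -0.8, -2.8]
gripper_width: 32.8
grasp_force: 56.5
clock: 49.8
position: [527.0, 131.2, 158.9]
ee_rot: [-0.668, 0.744, 0.0, -0.0]
contact_force: [0.9, 0.3, -3.3]
gripper_width: 32.7
grasp_force: 56.5
clock: 50.6
position: [528.1, 129.2, 97.8]
ee_rot: [-0.667, 0.745, 0.0, -0.001]
contact_force: [0.4, -0.7, -2.4]
gripper_width: 32.9
grasp_force: 56.6
clock: 51.4
position: [528.4, 129.7, 89.2]
ee_rot: [-0.667, 0.745, -0.0, 0.0]
contact_force: [-0.6, 0.4, -2.7]
gripper_width: 32.5
grasp_force: 56.7
```

Position matches the original (528,129.5). I'll release and fetch the flask.

```bash
python3 -m handwheel '[{"x":0,"y":0,"z":0,"ax":0,"ay":0,"az":0},{"x":0,"y":0,"z":0,"ax":0,"ay":0,"az":0},{"x":0,"y":0,"z":0,"ax":0,"ay":0,"az":0},{"x":0,"y":0,"z":0,"ax":0,"ay":0,"az":0},{"x":0,"y":0,"z":0,"ax":0,"ay":0,"az":0},{"x":0,"y":0,"z":0,"ax":0,"ay":0,"az":0},{"x":0,"y":0,"z":0.01,"ax":0,"ay":0,"az":0},{"x":0,"y":0,"z":0.02,"ax":0,"ay":0,"az":0}]' 0.5
python3 -m handwheel '[{"x":0,"y":0,"z":0.04,"ax":0,"ay":0,"az":0},{"x":0,"y":0,"z":0.05,"ax":0,"ay":0,"az":0},{"x":0,"y":0,"z":0.06,"ax":0,"ay":0,"az":0},{"x":0,"y":0,"z":0.06,"ax":0,"ay":0,"az":0},{"x":0,"y":0,"z":0.06,"ax":0,"ay":0,"az":0},{"x":0,"y":0,"z":0.05,"ax":0,"ay":0,"az":0},{"x":0,"y":0,"z":0.05,"ax":0,"ay":0,"az":0},{"x":0,"y":0,"z":0,"ax":0,"ay":0,"az":0}]'
for i in 1 2 3; do python3 -m handwheel '[{"x":-0.0084,"y":-0.0943,"z":0,"ax":0,"ay":0,"az":0},{"x":-0.0084,"y":-0.0943,"z":0,"ax":0,"ay":0,"az":0},{"x":-0.0084,"y":-0.0943,"z":0,"ax":0,"ay":0,"az":0},{"x":-0.0084,"y":-0.0943,"z":0,"ax":0,"ay":0,"az":0},{"x":-0.0084,"y":-0.0943,"z":0,"ax":0,"ay":0,"az":0},{"x":-0.0084,"y":-0.0943,"z":0,"ax":0,"ay":0,"az":0},{"x":-0.0084,"y":-0.0943,"z":0,"ax":0,"ay":0,"az":0},{"x":-0.0084,"y":-0.0943,"z":0,"ax":0,"ay":0,"az":0}]'; done
python3 -m handwheel '[{"x":0,"y":0,"z":0,"ax":0,"ay":0,"az":0},{"x":0,"y":0,"z":0,"ax":0,"ay":0,"az":0},{"x":0,"y":0,"z":0,"ax":0,"ay":0,"az":0},{"x":0,"y":0,"z":0,"ax":0,"ay":0,"az":0},{"x":0,"y":0,"z":0,"ax":0,"ay":0,"az":0},{"x":0,"y":0,"z":0,"ax":0,"ay":0,"az":0},{"x":0,"y":0,"z":0,"ax":0,"ay":0,"az":0},{"x":0,"y":0,"z":0,"ax":0,"ay":0,"az":0}]'
python3 - <<'E'
from h import *
print(arm.read_state()["position"])
a=arm.get_image("scene")[100:270,70:380,::-1];b=arm.get_image("side")[90:384,150:450,::-1]
cv2.imwrite("pics/s11.png",np.hstack([cv2.resize(a,(480,263)),cv2.resize(b,(268,263))]))
E
```

```text
clock: 52.2
position: [528.0, 129.4, 94.9]
ee_rot: [-0.667, 0.745, 0.0, -0.0]
contact_force: [0.7, 0.2, -0.4]
gripper_width: 64.1
grasp_force: 0.0
clock: 53.0
position: [529.1, 129.9, 170.8]
ee_rot: [-0.667, 0.745, -0.001, 0.002]
contact_force: [0.0, 0.1, -0.1]
gripper_width: 63.9
grasp_force: 0.0
clock: 53.8
position: [513.7, -23.0, 168.2]
ee_rot: [-0.667, 0.745, 0.001, -0.001]
contact_force: [1.0, 0.8, 0.7]
gripper_width: 63.8
grasp_force: 0.0
clock: 54.6
position: [500.1, -173.6, 168.2]
ee_rot: [-0.667, 0.745, 0.001, -0.001]
contact_force: [-0.6, 0.6, 0.7]
gripper_width: 64.2
grasp_force: 0.0
clock: 55.4
position: [486.5, -324.2, 168.0]
ee_rot: [-0.667, 0.745, 0.001, -0.0]
contact_force: [0.8, 0.2, 0.4]
gripper_width: 64.1
grasp_force: 0.0
clock: 56.2
position: [488.0, -323.0, 169.0]
ee_rot: [-0.667, 0.745, -0.0, 0.0]
contact_force: [-0.0, 0.1, -0.8]
gripper_width: 63.8
grasp_force: 0.0
[ 487.95748926 -322.95224077  169.01227292]
```

View pics/s11.png

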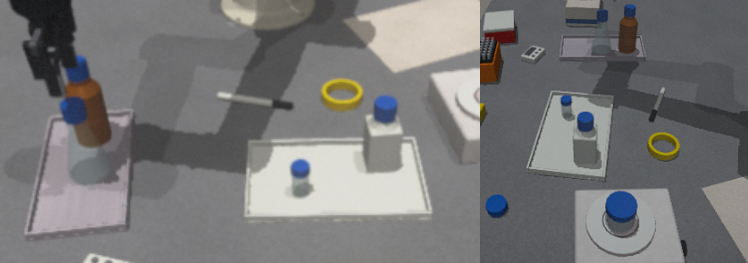

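The square bottle is back (383,135), the jar is centred on the plate (622,210), and the flask and round bottle still stand on the tray. Now the flask.

```bash
python3 -m handwheel '[{"x":0,"y":0,"z":-0.0419,"ax":0,"ay":0,"az":0},{"x":0,"y":0,"z":-0.0419,"ax":0,"ay":0,"az":0},{"x":0,"y":0,"z":-0.0419,"ax":0,"ay":0,"az":0},{"x":0,"y":0,"z":-0.0419,"ax":0,"ay":0,"az":0},{"x":0,"y":0,"z":-0.0419,"ax":0,"ay":0,"az":0},{"x":0,"y":0,"z":-0.0419,"ax":0,"ay":0,"az":0},{"x":0,"y":0,"z":-0.0419,"ax":0,"ay":0,"az":0},{"x":0,"y":0,"z":-0.0419,"ax":0,"ay":0,"az":0}]'; python3 -m handwheel '[{"x":0,"y":0,"z":0,"ax":0,"ay":0,"az":0},{"x":0,"y":0,"z":0,"ax":0,"ay":0,"az":0},{"x":0,"y":0,"z":0,"ax":0,"ay":0,"az":0},{"x":0,"y":0,"z":0,"ax":0,"ay":0,"az":0},{"x":0,"y":0,"z":0,"ax":0,"ay":0,"az":0},{"x":0,"y":0,"z":0,"ax":0,"ay":0,"az":0},{"x":0,"y":0,"z":0,"ax":0,"ay":0,"az":0},{"x":0,"y":0,"z":0,"ax":0,"ay":0,"az":0}]' -1;  python3 -m handwheel '[{"x":0,"y":0,"z":0.03,"ax":0,"ay":0,"az":0},{"x":0,"y":0,"z":0.05,"ax":0,"ay":0,"az":0},{"x":0,"y":0,"z":0.06,"ax":0,"ay":0,"az":0},{"x":0,"y":0,"z":0.06,"ax":0,"ay":0,"az":0},{"x":0,"y":0,"z":0.06,"ax":0,"ay":0,"az":0},{"x":0,"y":0,"z":0.05,"ax":0,"ay":0,"az":0},{"x":0,"y":0,"z":0.04,"ax":0,"ay":0,"az":0},{"x":0,"y":0,"z":0,"ax":0,"ay":0,"az":0}]'
for i in 1 2; do python3 -m handwheel '[{"x":0.01,"y":0.118,"z":0,"ax":0,"ay":0,"az":0},{"x":0.01,"y":0.118,"z":0,"ax":0,"ay":0,"az":0},{"x":0.01,"y":0.118,"z":0,"ax":0,"ay":0,"az":0},{"x":0.01,"y":0.118,"z":0,"ax":0,"ay":0,"az":0},{"x":0.01,"y":0.118,"z":0,"ax":0,"ay":0,"az":0},{"x":0.01,"y":0.118,"z":0,"ax":0,"ay":0,"az":0},{"x":0.01,"y":0.118,"z":0,"ax":0,"ay":0,"az":0},{"x":0.01,"y":0.118,"z":0,"ax":0,"ay":0,"az":0}]'; done
python3 -m handwheel '[{"x":0,"y":0,"z":0,"ax":0,"ay":0,"az":0},{"x":0,"y":0,"z":0,"ax":0,"ay":0,"az":0},{"x":0,"y":0,"z":-0.06,"ax":0,"ay":0,"az":0},{"x":0,"y":0,"z":-0.06,"ax":0,"ay":0,"az":0},{"x":0,"y":0,"z":-0.06,"ax":0,"ay":0,"az":0},{"x":0,"y":0,"z":-0.05,"ax":0,"ay":0,"az":0},{"x":0,"y":0,"z":-0.04,"ax":0,"ay":0,"az":0},{"x":0,"y":0,"z":-0.03,"ax":0,"ay":0,"az":0}]'
python3 -m handwheel '[{"x":0,"y":0,"z":-0.02,"ax":0,"ay":0,"az":0},{"x":0,"y":0,"z":-0.02,"ax":0,"ay":0,"az":0},{"x":0,"y":0,"z":-0.01,"ax":0,"ay":0,"az":0},{"x":0,"y":0,"z":0,"ax":0,"ay":0,"az":0},{"x":0,"y":0,"z":0,"ax":0,"ay":0,"az":0},{"x":0,"y":0,"z":0,"ax":0,"ay":0,"az":0},{"x":0,"y":0,"z":0,"ax":0,"ay":0,"az":0},{"x":0,"y":0,"z":0,"ax":0,"ay":0,"az":0}]'
```

```text
clock: 57.1
position: [487.9, -323.1, 101.2]
ee_rot: [-0.667, 0.745, 0.0, -0.0]
contact_force: [0.4, -0.2, 0.6]
gripper_width: 64.3
grasp_force: 0.0
clock: 57.9
position: [488.2, -323.2, 102.1]
ee_rot: [-0.667, 0.745, -0.0, 0.0]
contact_force: [1.4, 0.3, -0.4]
gripper_width: 32.7
grasp_force: 59.9
clock: 58.7
position: [488.6, -323.4, 173.6]
ee_rot: [-0.667, 0.745, -0.001, 0.001]
contact_force: [-0.1, -0.7, -3.5]
gripper_width: 32.4
grasp_force: 60.0
clock: 59.5
position: [503.5, -133.3, 171.4]
ee_rot: [-0.667, 0.745, 0.0, -0.0]
contact_force: [0.3, -0.0, -3.8]
gripper_width: 32.8
grasp_force: 60.0
clock: 60.3
position: [519.5, 55.4, 171.4]
ee_rot: [-0.667, 0.745, 0.0, -0.001]
contact_force: [0.1, 0.0, -3.8]
gripper_width: 32.4
grasp_force: 60.0
clock: 61.1
position: [519.7, 54.3, 110.9]
ee_rot: [-0.667, 0.745, 0.0, -0.001]
contact_force: [-0.8, -0.6, -3.3]
gripper_width: 32.9
grasp_force: 60.1
clock: 61.9
position: [520.1, 54.6, 102.1]
ee_rot: [-0.667, 0.745, -0.0, 0.0]
contact_force: [0.0, -0.1, -2.9]
gripper_width: 32.7
grasp_force: 60.0
```

```bash
python3 -m handwheel '[{"x":0,"y":0,"z":0,"ax":0,"ay":0,"az":0},{"x":0,"y":0,"z":0,"ax":0,"ay":0,"az":0},{"x":0,"y":0,"z":0,"ax":0,"ay":0,"az":0},{"x":0,"y":0,"z":0,"ax":0,"ay":0,"az":0},{"x":0,"y":0,"z":0,"ax":0,"ay":0,"az":0},{"x":0,"y":0,"z":0,"ax":0,"ay":0,"az":0},{"x":0,"y":0,"z":0.01,"ax":0,"ay":0,"az":0},{"x":0,"y":0,"z":0.02,"ax":0,"ay":0,"az":0}]' 0.5
python3 -m handwheel '[{"x":0,"y":0,"z":0.04,"ax":0,"ay":0,"az":0},{"x":0,"y":0,"z":0.05,"ax":0,"ay":0,"az":0},{"x":0,"y":0,"z":0.06,"ax":0,"ay":0,"az":0},{"x":0,"y":0,"z":0.06,"ax":0,"ay":0,"az":0},{"x":0,"y":0,"z":0.06,"ax":0,"ay":0,"az":0},{"x":0,"y":0,"z":0.05,"ax":0,"ay":0,"az":0},{"x":0,"y":0,"z":0.05,"ax":0,"ay":0,"az":0},{"x":0,"y":0,"z":0,"ax":0,"ay":0,"az":0}]'
for i in 1 2; do python3 -m handwheel '[{"x":-0.036,"y":-0.1186,"z":0,"ax":0,"ay":0,"az":0},{"x":-0.036,"y":-0.1186,"z":0,"ax":0,"ay":0,"az":0},{"x":-0.036,"y":-0.1186,"z":0,"ax":0,"ay":0,"az":0},{"x":-0.036,"y":-0.1186,"z":0,"ax":0,"ay":0,"az":0},{"x":-0.036,"y":-0.1186,"z":0,"ax":0,"ay":0,"az":0},{"x":-0.036,"y":-0.1186,"z":0,"ax":0,"ay":0,"az":0},{"x":-0.036,"y":-0.1186,"z":0,"ax":0,"ay":0,"az":0},{"x":-0.036,"y":-0.1186,"z":0,"ax":0,"ay":0,"az":0}]'; done
python3 -m handwheel '[{"x":0,"y":0,"z":0,"ax":0,"ay":0,"az":0},{"x":0,"y":0,"z":0,"ax":0,"ay":0,"az":0},{"x":0,"y":0,"z":0,"ax":0,"ay":0,"az":0},{"x":0,"y":0,"z":0,"ax":0,"ay":0,"az":0},{"x":0,"y":0,"z":0,"ax":0,"ay":0,"az":0},{"x":0,"y":0,"z":0,"ax":0,"ay":0,"az":0},{"x":0,"y":0,"z":0,"ax":0,"ay":0,"az":0},{"x":0,"y":0,"z":0,"ax":0,"ay":0,"az":0}]'
```

```text
clock: 62.7
position: [519.7, 54.4, 107.9]
ee_rot: [-0.667, 0.745, 0.0, -0.0]
contact_force: [-0.4, 0.4, -0.5]
gripper_width: 64.1
grasp_force: 0.0
clock: 63.5
position: [520.8, 54.8, 183.7]
ee_rot: [-0.667, 0.745, -0.001, 0.002]
contact_force: [-0.2, -0.0, 1.1]
gripper_width: 64.2
grasp_force: 0.0
clock: 64.3
position: [461.5, -136.1, 181.4]
ee_rot: [-0.667, 0.745, 0.0, -0.0]
contact_force: [0.7, -0.5, 0.9]
gripper_width: 63.9
grasp_force: 0.0
clock: 65.1
position: [404.0, -325.8, 181.4]
ee_rot: [-0.667, 0.745, 0.001, -0.0]
contact_force: [0.9, -0.7, -0.6]
gripper_width: 64.1
grasp_force: 0.0
clock: 65.9
position: [404.8, -324.9, 182.0]
ee_rot: [-0.667, 0.745, -0.0, 0.0]
contact_force: [0.2, 0.1, 0.5]
gripper_width: 63.8
grasp_force: 0.0
```

```bash
python3 -m handwheel '[{"x":0,"y":0,"z":-0.039,"ax":0,"ay":0,"az":0},{"x":0,"y":0,"z":-0.039,"ax":0,"ay":0,"az":0},{"x":0,"y":0,"z":-0.039,"ax":0,"ay":0,"az":0},{"x":0,"y":0,"z":-0.039,"ax":0,"ay":0,"az":0},{"x":0,"y":0,"z":-0.039,"ax":0,"ay":0,"az":0},{"x":0,"y":0,"z":-0.039,"ax":0,"ay":0,"az":0},{"x":0,"y":0,"z":-0.039,"ax":0,"ay":0,"az":0},{"x":0,"y":0,"z":-0.039,"ax":0,"ay":0,"az":0}]'; python3 -m handwheel '[{"x":0,"y":0,"z":0,"ax":0,"ay":0,"az":0},{"x":0,"y":0,"z":0,"ax":0,"ay":0,"az":0},{"x":0,"y":0,"z":0,"ax":0,"ay":0,"az":0},{"x":0,"y":0,"z":0,"ax":0,"ay":0,"az":0},{"x":0,"y":0,"z":0,"ax":0,"ay":0,"az":0},{"x":0,"y":0,"z":0,"ax":0,"ay":0,"az":0},{"x":0,"y":0,"z":0,"ax":0,"ay":0,"az":0},{"x":0,"y":0,"z":0,"ax":0,"ay":0,"az":0}]' -1;  python3 -m handwheel '[{"x":0,"y":0,"z":0.03,"ax":0,"ay":0,"az":0},{"x":0,"y":0,"z":0.05,"ax":0,"ay":0,"az":0},{"x":0,"y":0,"z":0.06,"ax":0,"ay":0,"az":0},{"x":0,"y":0,"z":0.06,"ax":0,"ay":0,"az":0},{"x":0,"y":0,"z":0.06,"ax":0,"ay":0,"az":0},{"x":0,"y":0,"z":0.05,"ax":0,"ay":0,"az":0},{"x":0,"y":0,"z":0.04,"ax":0,"ay":0,"az":0},{"x":0,"y":0,"z":0,"ax":0,"ay":0,"az":0}]'
for i in 1 2; do python3 -m handwheel '[{"x":0.033,"y":0.095,"z":0,"ax":0,"ay":0,"az":0},{"x":0.033,"y":0.095,"z":0,"ax":0,"ay":0,"az":0},{"x":0.033,"y":0.095,"z":0,"ax":0,"ay":0,"az":0},{"x":0.033,"y":0.095,"z":0,"ax":0,"ay":0,"az":0},{"x":0.033,"y":0.095,"z":0,"ax":0,"ay":0,"az":0},{"x":0.033,"y":0.095,"z":0,"ax":0,"ay":0,"az":0},{"x":0.033,"y":0.095,"z":0,"ax":0,"ay":0,"az":0},{"x":0.033,"y":0.095,"z":0,"ax":0,"ay":0,"az":0}]'; done
python3 -m handwheel '[{"x":0,"y":0,"z":0,"ax":0,"ay":0,"az":0},{"x":0,"y":0,"z":0,"ax":0,"ay":0,"az":0},{"x":0,"y":0,"z":-0.06,"ax":0,"ay":0,"az":0},{"x":0,"y":0,"z":-0.06,"ax":0,"ay":0,"az":0},{"x":0,"y":0,"z":-0.06,"ax":0,"ay":0,"az":0},{"x":0,"y":0,"z":-0.05,"ax":0,"ay":0,"az":0},{"x":0,"y":0,"z":-0.04,"ax":0,"ay":0,"az":0},{"x":0,"y":0,"z":-0.03,"ax":0,"ay":0,"az":0}]'
python3 -m handwheel '[{"x":0,"y":0,"z":-0.02,"ax":0,"ay":0,"az":0},{"x":0,"y":0,"z":-0.02,"ax":0,"ay":0,"az":0},{"x":0,"y":0,"z":-0.01,"ax":0,"ay":0,"az":0},{"x":0,"y":0,"z":0,"ax":0,"ay":0,"az":0},{"x":0,"y":0,"z":0,"ax":0,"ay":0,"az":0},{"x":0,"y":0,"z":0,"ax":0,"ay":0,"az":0},{"x":0,"y":0,"z":0,"ax":0,"ay":0,"az":0},{"x":0,"y":0,"z":0,"ax":0,"ay":0,"az":0}]'
```

```text
clock: 66.7
position: [404.7, -325.0, 118.8]
ee_rot: [-0.667, 0.745, 0.0, -0.0]
contact_force: [0.3, -0.2, -0.9]
gripper_width: 64.3
grasp_force: 0.0
clock: 67.5
position: [405.1, -325.2, 119.8]
ee_rot: [-0.667, 0.745, -0.001, 0.0]
contact_force: [0.6, -0.3, -0.9]
gripper_width: 32.5
grasp_force: 59.8
clock: 68.3
position: [405.4, -325.4, 191.0]
ee_rot: [-0.667, 0.745, -0.001, 0.001]
contact_force: [0.3, -0.0, -3.5]
gripper_width: 32.9
grasp_force: 59.9
clock: 69.1
position: [457.2, -172.2, 189.0]
ee_rot: [-0.667, 0.745, 0.001, -0.0]
contact_force: [-0.6, -0.3, -3.6]
gripper_width: 32.9
grasp_force: 59.9
clock: 69.9
position: [510.0, -20.2, 188.9]
ee_rot: [-0.667, 0.745, 0.0, -0.001]
contact_force: [0.2, -0.2, -3.0]
gripper_width: 32.5
grasp_force: 59.9
clock: 70.7
position: [510.1, -21.2, 128.5]
ee_rot: [-0.667, 0.745, 0.0, -0.0]
contact_force: [1.0, 0.3, -3.0]
gripper_width: 32.4
grasp_force: 60.0
clock: 71.5
position: [510.5, -21.0, 119.8]
ee_rot: [-0.667, 0.745, -0.0, 0.0]
contact_force: [0.2, 0.1, -2.2]
gripper_width: 32.7
grasp_force: 60.0
```

Position matches. I'll release, rise, back off and check against the start picture.

```bash
python3 -m handwheel '[{"x":0,"y":0,"z":0,"ax":0,"ay":0,"az":0},{"x":0,"y":0,"z":0,"ax":0,"ay":0,"az":0},{"x":0,"y":0,"z":0,"ax":0,"ay":0,"az":0},{"x":0,"y":0,"z":0,"ax":0,"ay":0,"az":0},{"x":0,"y":0,"z":0,"ax":0,"ay":0,"az":0},{"x":0,"y":0,"z":0,"ax":0,"ay":0,"az":0},{"x":0,"y":0,"z":0.01,"ax":0,"ay":0,"az":0},{"x":0,"y":0,"z":0.02,"ax":0,"ay":0,"az":0}]' 0.5
python3 -m handwheel '[{"x":0,"y":0,"z":0.05,"ax":0,"ay":0,"az":0},{"x":0,"y":0,"z":0.07,"ax":0,"ay":0,"az":0},{"x":0,"y":0,"z":0.08,"ax":0,"ay":0,"az":0},{"x":0,"y":0,"z":0.08,"ax":0,"ay":0,"az":0},{"x":0,"y":0,"z":0.08,"ax":0,"ay":0,"az":0},{"x":0,"y":0,"z":0.06,"ax":0,"ay":0,"az":0},{"x":0,"y":0,"z":0.05,"ax":0,"ay":0,"az":0},{"x":0,"y":0,"z":0,"ax":0,"ay":0,"az":0}]'
python3 -m handwheel '[{"x":-0.05,"y":-0.15,"z":0,"ax":0,"ay":0,"az":0},{"x":-0.05,"y":-0.15,"z":0,"ax":0,"ay":0,"az":0},{"x":-0.05,"y":-0.15,"z":0,"ax":0,"ay":0,"az":0},{"x":-0.05,"y":-0.15,"z":0,"ax":0,"ay":0,"az":0},{"x":-0.05,"y":-0.15,"z":0,"ax":0,"ay":0,"az":0},{"x":-0.05,"y":-0.15,"z":0,"ax":0,"ay":0,"az":0},{"x":0,"y":0,"z":0,"ax":0,"ay":0,"az":0},{"x":0,"y":0,"z":0,"ax":0,"ay":0,"az":0}]'
python3 - <<'E'
from m import *
X={"round":(512,-20.5),"flask":(520,54.2),"square":(528,129.3),"vial":(575,-4),"jar":(464,325)}
for cam in("scene","side"):
    p=arm.camera_params(cam);img=arm.get_image(cam);n,l,st,c=blobs(img);cv2.imwrite(f"pics/f{cam}.png",img[:,:,::-1])
    for k,x in X.items():
        z0,z1,r=CAP[k][:3];o=65 if k=="jar" else 5
        uv=proj(p,[*x,o+(z0+z1)/2]); i=l[int(uv[1]),int(uv[0])]
        b=np.array([st[i,0]-.5,st[i,1]-.5,st[i,0]+st[i,2]-.5,st[i,1]+st[i,3]-.5])
        print(cam,k,i,*fitcap(p,b,z0+o,z1+o,r,x))
E
```

```text
clock: 72.3
position: [510.1, -21.1, 125.5]
ee_rot: [-0.667, 0.745, 0.0, -0.0]
contact_force: [0.6, -0.1, -1.1]
gripper_width: 64.0
grasp_force: 0.0
clock: 73.1
position: [511.1, -20.9, 221.2]
ee_rot: [-0.667, 0.745, -0.001, 0.001]
contact_force: [0.6, -0.2, 0.2]
gripper_width: 63.8
grasp_force: 0.0
clock: 73.9
position: [449.7, -201.4, 218.8]
ee_rot: [-0.667, 0.745, 0.001, -0.0]
contact_force: [-0.8, 0.1, -0.2]
gripper_width: 63.9
grasp_force: 0.0
scene round 4 [509.4 -20.5] [-0.2 -1.1  0.2  1. ]
scene flask 5 [519.2  54.2] [-0.7 -1.1  0.7  0.9]
scene square 6 [525.  129.7] [-1.  -1.6  1.   1.2]
scene vial 7 [573.4  -4.1] [-0.7 -2.   0.7  1.5]
scene jar 3 [456.6 330.3] [-1.3 -3.2  1.2  1.5]
side round 278 [511.5 -22.4] [-0.3 -0.7  0.2  0.6]
side flask 279 [519.5  54.6] [-0.3 -1.1  0.3  0.9]
side square 281 [528.3 129.4] [-0.4 -1.   0.4  0.8]
side vial 280 [578.9  -5.4] [-1.  -1.5  1.   1.2]
side jar 284 [464.3 326.7] [-0.8 -1.1  0.8  0.8]
```

View pics/fside.png

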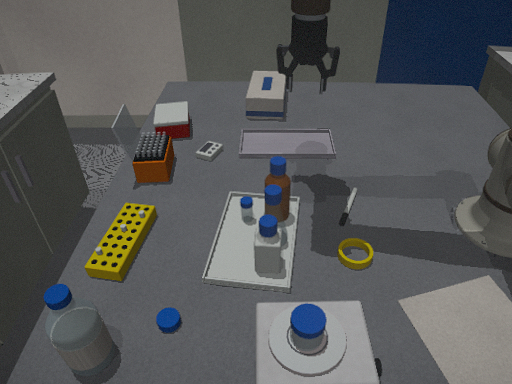

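The fits match the start to within about 2 mm. The side view shows the three bottles upright in the caddy (278,190; 273,215; 268,245), the vial in place (246,207) and the jar centred on the plate (308,330). The scene camera's fit puts the jar about 8 mm off, but its residuals are poor, and the side and wrist views agree on 2–3 mm.

```bash
python3 -c "
from bench import arm
print(arm.job_done())"
```

```text
the job is handed in; nothing more can be done
None
```

I handed the job in at about 74 s (limit 141 s): the jar stands about 2–3 mm from the plate's middle, the three bottles are back within about 3 mm of their starts, and the vial is where it was; the hand-in returned no verdict.

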